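# Store the chromatography columns and shut their case

### The arm

A 6-joint arm with a two-finger parallel gripper is mounted at the origin on the work surface. World frame = base frame: x ahead of the robot, y to its left, z up, the work surface at z = 0. Lengths are in m, angles in degrees, forces in N, time in s.
With the tool pointing down it reaches from about 0.25 to 0.725 m from the base axis. Payload 9.7 kg.
Tool frame: the origin (TCP) lies at the very end of the fingers, on their centre line; the grasp point (between the pads) lies 19 mm behind it (bot.grip_point_offset is the z of the grasp point in the tool frame, in m); z points along the fingers, x is the direction in which the jaws open and shut, and the axes are right-handed (so a half turn about z gives the same grasp; the last joint's range is limited). The gripper opens to 85 mm and grips with 20 to 120 N. Pads are 22 mm wide; open, the fingers measure 114 mm over their backs; the gripper's body (76 mm by 85 mm) begins 54 mm behind the grasp point. The pads swing forward as they close: fully open they stand 13 mm farther back than shut.
Start: joints at [-76.604, 4.979, 10.078, 95.1, 0, 90], TCP at [0.127, -0.535, 0.231] pointing down, gripper open.
Joint ranges: [-179.16, 179.16], [-48.56, 103.87], [-65.8, 70.77], [-126.05, 130.52], [-82.76, 87.17], [-180, 180]. Speed limits (degrees/s): [127.2, 127.2, 147.25, 180, 180, 180].

### API

Orientations are given as [roll, pitch, yaw] about the fixed x, y, z axes, in that order (R = Rz(yaw) Ry(pitch) Rx(roll)).
In Python, from workcell import get_obs, viewer, job_done, bot gives the robot as it stands.
- The arm moves only by the shell command python3 -m handwheel 'ROWS' [FORCE]. ROWS is JSON, a list of rows, each a list of 5 numbers: the closure, from 0 (fully open) to 1 (shut), then the shift along the world's x, y, z in m, then the turn about the world's z in degrees. A call has 1 to 5 rows; each row is the pose to reach, as a shift and turn from the pose measured when the call began; what a row does not reach only later rows make up. A row lasts 1/10 s, in which the tool goes at most 50 mm and 8.59 degrees, less where a joint would pass 70% of its speed; a pose out of reach is approached as far as the arm can. A call with a gripper value outside its range is refused whole. The fingers move at their own pace and stop on an object; FORCE is the grip in N (left out, the last holds). Time passes only in rows, so rows that repeat a pose let the fingers close. It gives the time, the measured TCP pose, the force and the opening at its end, in the units of the state.
- get_obs(): the state, without advancing time (a new reading comes with each control period).
- viewer.camera(name): name is "side" or "top" or "wrist"; returns a dict with "color" (384x512x3 uint8, blue, green, red), "K" (3x3 intrinsics, pixels), "origin" and "orientation" of the camera in the world. Camera axes: x right, y down, z forward; pixel columns grow to the right and rows downward; lengths in m; the calibration is good to about 2 mm. A picture is of the moment at which its call begins. There is no depth.
- job_done(): hands the job in, once; it reports no verdict.
The state is a dict: "time": time; "q": joint angles; "qd": joint speeds; "joint_efforts": joint torques, N m; "ee_pos": TCP position; "tcp_rot": TCP orientation; "wrist_force": force on the tool from outside, world axes, zero at the start; "torque": the same for the moment, N m; "opening": finger opening in m.
Only numpy, scipy, OpenCV 4.12 (cv2) and the standard library are available. Lean on these libraries where they do the work, as an engineer would, in place of code of your own. Each camera call takes 0.05 s, during which the arm holds its last target.

### The job

Put away all the chromatography columns lying about on the bench: lay each one flat in its own lane of the open case. Pull the stop pin out of its bore in the block at the side of the case and hang it upright by its knob in the notch beside the bore; then, with all columns in and the pin parked, lower the lid gently, without slamming, until it is fully shut. Leave everything else where it is.

Things in the scene. Friction and masses are not known exactly. Their poses are not given: they have to be found in the camera images.
- column0: One of three to five identical chromatography columns (None if absent): a straight steel tube, 12 mm diameter and 80 mm long between two dark square end blocks (17 by 17 mm, 14 mm long), 6 mm plugs on the ends, 120 mm overall, about 110 g. Origin at mid length on the axis; x runs along the tube. It starts lying on the mat; its axis is then 8.5 mm above the mat.
- column1: Another column, the same as column0; None if absent.
- column2: Another column, the same as column0; None if absent.
- column3: Another column, the same as column0; None if absent.
- column4: Another column, the same as column0; None if absent.
- case: White open case fixed to the bench, 150 (x) by 212 (y) by 56 mm high, 5 mm walls; origin under its centre, lid hinged on the +x rim. Two cross ribs at x = -28 and 28 mm (8 mm thick, tops 25 mm above the bench) bear 44 mm high teeth that leave five lanes along x, 24 mm wide. An aluminium block on its +y side (x -75 to 25, y 106 to 146 mm, as high as the rim) has a bore and a notch.
- lane0 (a point): Centre of lane 0 of the case: where the middle of the axis of a column lying in that lane would be, 31 mm above the bench.
- lane1 (a point): Centre of lane 1 of the case: where the middle of the axis of a column lying in that lane would be, 31 mm above the bench.
- lane2 (a point): Centre of lane 2 of the case: where the middle of the axis of a column lying in that lane would be, 31 mm above the bench.
- lane3 (a point): Centre of lane 3 of the case: where the middle of the axis of a column lying in that lane would be, 31 mm above the bench.
- lane4 (a point): Centre of lane 4 of the case: where the middle of the axis of a column lying in that lane would be, 31 mm above the bench.
- bore (a point): Mouth of the 13 mm bore in the top of the block (56 mm above the bench; 30 mm deep); axes as the case. The pin starts in it.
- notch (a point): Parking point of the pin, level with the block's top, 56 mm above the bench; axes as the case. The notch is a slot 14 mm wide in x, cut down through the whole block, open at the top and the +y side; closed end 11 mm to -y of this point, open end 18 mm to +y. A parked pin hangs by its knob: the knob's underside on the block's top, shaft in the slot.
- pin: Lid stop pin: upright steel shaft, 10 mm diameter, 42 mm long, under a black round knob 24 mm diameter and 24 mm high. Origin at the shaft's lower tip, z up towards the knob. In the bore its tip is 26 mm above the bench (knob from 68 to 92 mm); there it stands under an ear of the lid and keeps the lid from shutting.
- lid (a joint): Angle of the lid: 0 shut, about 1.45 to 1.8 rad at the start (standing open), 1.9 at its stop. The hinge is stiff: the lid stays where it is left; about 2 to 4 N at the free edge moves it.
- lid_hinge (a point): Middle of the hinge line (along the case's y) at the case's +x rim, 56 mm above the bench.
- lid_edge (a point): Middle of the lid's free edge, on its outer face, 156 mm from the hinge line. The lid is a flat plate 8 mm thick, 212 mm wide; its inner face lies on the rim when shut. A grip tab 70 mm wide sticks out 13 mm beyond this edge, and an ear on the +y side covers the bore.
- mat: Thin grey bench mat, 300 by 360 by 2 mm, fixed; origin under its centre. The columns start on it.
- wrench: Steel wrench, about 110 mm long, lying on the mat; not to be moved.
- solvent: Glass solvent bottle with blue cap, 86 mm diameter, 180 mm high, at the robot's left; leave alone.
- beaker: Glass cup, 70 mm diameter, 90 mm high, between the mat and the case at the back; leave alone.
- jar: Small amber jar, 50 mm diameter, 70 mm high, in front of the case on the robot's side; leave alone.
- tape: Clear ring of tape, 90 mm diameter, 18 mm high, at the robot's right; leave alone.

How it is judged (in metres and radians):
On the way:
1. every column lies in a lane and the pin hangs in the notch, while the lid still stands open (over 0.7 rad) (x of column0 in the frame of case between -0.015 and 0.015 m and y of column0 in the frame of case between -0.1 and 0.1 m and z of column0 in the frame of case between 0.024 and 0.037 m and angle between the x axis of each of column0, column1, column2, column3, column4 and the x axis of case, either way round below 0.26 rad and x of column1 in the frame of case between -0.015 and 0.015 m and y of column1 in the frame of case between -0.1 and 0.1 m and z of column1 in the frame of case between 0.024 and 0.037 m and x of column2 in the frame of case between -0.015 and 0.015 m and y of column2 in the frame of case between -0.1 and 0.1 m and z of column2 in the frame of case between 0.024 and 0.037 m and x of column3 in the frame of case between -0.015 and 0.015 m and y of column3 in the frame of case between -0.1 and 0.1 m and z of column3 in the frame of case between 0.024 and 0.037 m and x of column4 in the frame of case between -0.015 and 0.015 m and y of column4 in the frame of case between -0.1 and 0.1 m and z of column4 in the frame of case between 0.024 and 0.037 m and x of pin in the frame of notch between -0.006 and 0.006 m and y of pin in the frame of notch between -0.009 and 0.01 m and z of pin in the frame of notch between -0.046 and -0.037 m and angle between pin's own z axis and vertical below 0.15 rad and value of joint lid above 0.7 rad), for 0.2 s.
At the end, for the whole second after the job is handed in: Every column present lies in a lane on the ribs (within 15 mm along it, axis 24 to 37 mm above the bench, within 0.26 rad of its direction); the pin hangs upright in the notch, within 6 mm across and 9 mm along it; the lid is shut (below 0.04 rad); all at rest (x of column0 in the frame of case between -0.015 and 0.015 m and y of column0 in the frame of case between -0.1 and 0.1 m and z of column0 in the frame of case between 0.024 and 0.037 m and angle between the x axis of each of column0, column1, column2, column3, column4 and the x axis of case, either way round below 0.26 rad and x of column1 in the frame of case between -0.015 and 0.015 m and y of column1 in the frame of case between -0.1 and 0.1 m and z of column1 in the frame of case between 0.024 and 0.037 m and x of column2 in the frame of case between -0.015 and 0.015 m and y of column2 in the frame of case between -0.1 and 0.1 m and z of column2 in the frame of case between 0.024 and 0.037 m and x of column3 in the frame of case between -0.015 and 0.015 m and y of column3 in the frame of case between -0.1 and 0.1 m and z of column3 in the frame of case between 0.024 and 0.037 m and x of column4 in the frame of case between -0.015 and 0.015 m and y of column4 in the frame of case between -0.1 and 0.1 m and z of column4 in the frame of case between 0.024 and 0.037 m and x of pin in the frame of notch between -0.006 and 0.006 m and y of pin in the frame of notch between -0.009 and 0.01 m and z of pin in the frame of notch between -0.046 and -0.037 m and angle between pin's own z axis and vertical below 0.15 rad and value of joint lid below 0.04 rad and linear speed of each of column0, column1, column2, column3, column4, pin below 0.02 m/s); the robot touches nothing.
It fails at once if the lid is slammed (it swings down faster than 2.5 rad/s) (velocity of joint lid below -2.5 rad/s).
It fails at once if a bystander (wrench, bottle, cup, jar, tape) is moved by more than 60 mm (distance of any of wrench, solvent, beaker, jar, tape from where it was at the start of the episode above 0.06 m).
Of column0, column1, column2, column3, column4 only 3 to 5 are there at a start; the rules pass over those that are not, and their reading is None.
At some moment in a run one of column0, column1, column2, column3, column4 may be knocked a few centimetres aside while the robot is not near it.
It also fails if it takes over 210 s, if anything falls off the work surface, if the arm or the gripper's body presses on something with over 40 N, if the wrist force passes 120 N, or if a joint passes its speed limit or range.

## Working session

There is one attempt and no reset: what is moved stays moved. The work goes in short steps, Python scripts to look and compute and a shell command to move; the robot and the scene stay as the last step left them, time stands still between calls to the robot, and variables do not carry over. Pictures are saved under pics/ and viewed, and the job is handed in when it is done.

```bash
ls; mkdir -p pics; python3 - <<'E'
from workcell import get_obs, viewer, bot
import cv2
print(get_obs()); print(bot.grip_point_offset, [a for a in dir(bot) if a[0]!='_'])
for n in ("side","top","wrist"):
    c=viewer.camera(n); cv2.imwrite(f"pics/{n}0.png",c["color"]); print(n,c["K"],c["origin"],c["orientation"])
E
```

```text
pics
{'time': 0.0, 'q': array([-7.66045739e+01,  5.00954346e+00,  1.00340306e+01,  9.50997359e+01,
        3.93264247e-04,  9.00005867e+01]), 'qd': array([ 0.01314237,  0.02370642, -0.08268623, -0.04110665, -0.03041118,
        0.13705485]), 'joint_efforts': array([-1.08964665e-03, -5.20395613e+01,  4.64799070e+01,  1.65873062e-02,
       -1.29728735e-05,  8.83116940e-06]), 'ee_pos': array([ 0.12736604, -0.53480762,  0.23059422]), 'tcp_rot': array([-1.79999608e+02,  7.52487512e-02, -7.66051606e+01]), 'wrist_force': array([-0.85465976,  0.3286628 , -0.77096618]), 'torque': array([-0.00130255,  0.04791667,  0.02211679]), 'opening': 0.08552411306222354}
-0.0187 ['PlanningError', 'grip_point_offset']
side [[479.15844021   0.         254.7994542 ]
 [  0.         479.15844021 196.93750057]
 [  0.           0.           1.        ]] [ 0.02058178 -0.98907449  1.01787432] [-1.29882362e+02 -4.17072171e-02 -2.76729113e+01]
top [[374.09189005   0.         252.24651303]
 [  0.         374.09189005 185.0117053 ]
 [  0.           0.           1.        ]] [0.27954776 0.01685197 1.28757085] [-168.08950927   -0.25026555  -90.21201141]
wrist [[282.55796582   0.         260.22243629]
 [  0.         282.55796582 189.49579149]
 [  0.           0.           1.        ]] [ 0.19286436 -0.51878124  0.37162867] [ 1.64613975e+02  7.01953531e-02 -7.65745433e+01]
```

View pics/top0.png

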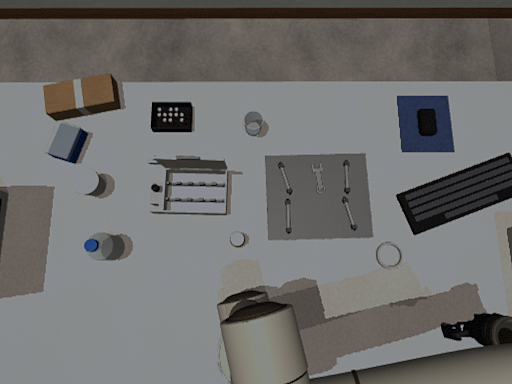

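View pics/side0.png

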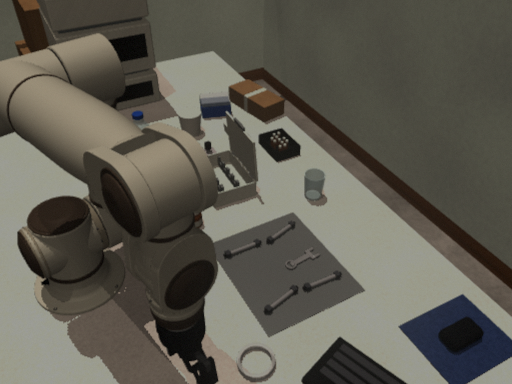

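View pics/wrist0.png

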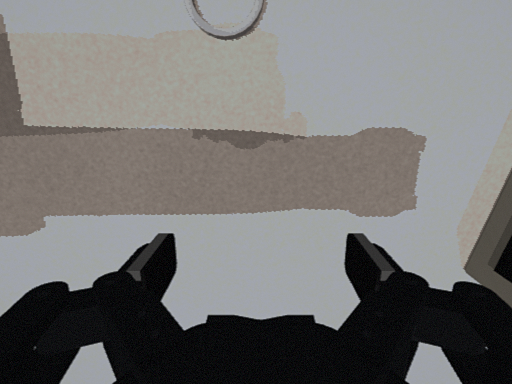

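The top view shows four columns on the mat, with ends near (282,165)-(289,191), (289,201)-(288,230), (347,162)-(347,191) and (346,199)-(354,228). The wrench is at (319,178), the case is at (190,190), and the pin is near (156,188). I'll enlarge it to measure.

```bash
cat > h.py <<'E'
import numpy as np, cv2
from scipy.spatial.transform import Rotation as R
from workcell import get_obs, viewer
def cam(n):
    c=viewer.camera(n); c["R"]=R.from_euler("xyz",c["orientation"],degrees=True).as_matrix(); return c
def pt(c,u,v,z):
    d=c["R"]@np.linalg.solve(c["K"],[u,v,1.]); o=np.array(c["origin"]); return o+d*(z-o[2])/d[2]
def px(c,p):
    q=c["K"]@(c["R"].T@(np.array(p)-c["origin"])); return q[:2]/q[2]
def crop(c,f,x0,y0,x1,y1,s,pts=()):
    im=cv2.resize(c["color"][y0:y1,x0:x1],None,fx=s,fy=s,interpolation=cv2.INTER_CUBIC)
    for p in pts:
        u,v=px(c,p); cv2.circle(im,(int((u-x0+.5)*s),int((v-y0+.5)*s)),2,(0,0,255),-1)
    cv2.imwrite(f,im)
E
python3 - <<'E'
from h import *
c=cam("top"); crop(c,"pics/t1.png",255,145,385,245,6); crop(c,"pics/t2.png",140,145,260,255,5)
for p in [(265,155),(369,153),(372,238),(266,240)]: print(pt(c,*p,0.002))
E
```

```text
[ 0.66015463 -0.03574282  0.002     ]
[ 0.66670503 -0.40838991  0.002     ]
[ 0.36461366 -0.39804402  0.002     ]
[ 0.35908513 -0.03591776  0.002     ]
```

View pics/t1.png

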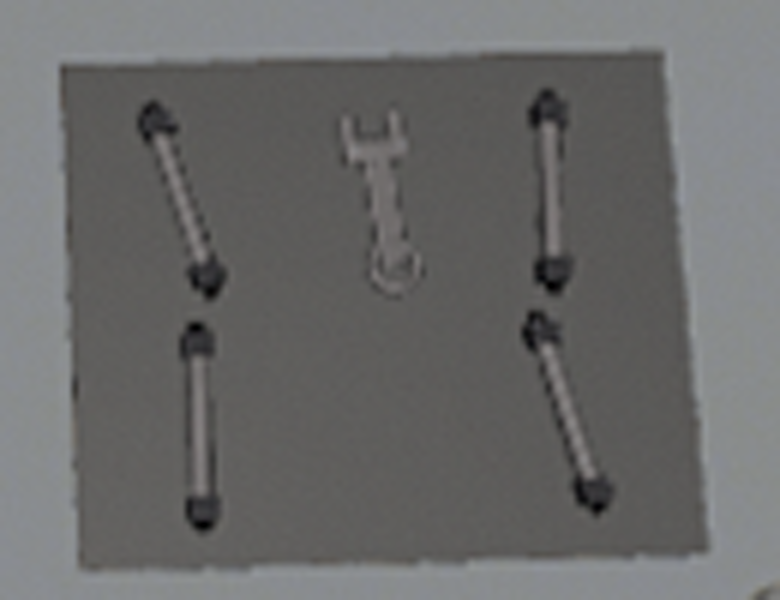

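View pics/t2.png

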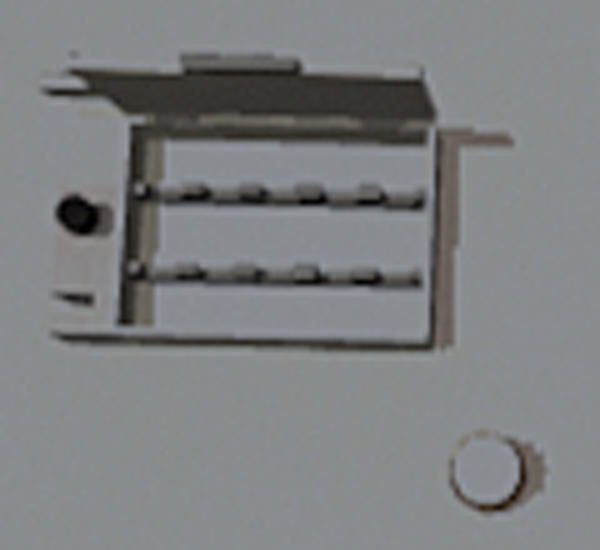

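```bash
python3 - <<'E'
from h import *
c=cam("top"); g=c["color"].max(2); s=g[145:245,255:385]
big=cv2.resize(s,None,fx=4,fy=4,interpolation=cv2.INTER_CUBIC)
n,l,st,ce=cv2.connectedComponentsWithStats((big<52).astype(np.uint8))
P=[]
for i in range(1,n):
    if st[i][4]>100:
        u,v=(ce[i]+.5)/4-.5+[255,145]; p=pt(c,u,v,.0115); P.append(p); print(st[i][4],u.round(1),v.round(1),p.round(4))
for i in range(len(P)):
    for j in range(i):
        d=P[i]-P[j]; L=np.linalg.norm(d)
        if .07<L<.13: print((P[i]+P[j])/2,L,np.degrees(np.arctan2(d[1],d[0])))
E
```

```text
219 344.8 162.7 [ 0.6283 -0.3172  0.0115]
168 279.2 164.5 [ 0.6225 -0.0851  0.0115]
292 346.1 190.5 [ 0.5284 -0.3163  0.0115]
246 289.1 191.7 [ 0.5247 -0.1175  0.0115]
201 343.3 199.4 [ 0.4969 -0.3046  0.0115]
153 286.6 200.4 [ 0.4939 -0.1083  0.0115]
256 352.6 227.3 [ 0.4003 -0.3313  0.0115]
163 287.5 230.9 [ 0.3889 -0.1091  0.0115]
[ 0.57835312 -0.31676111  0.0115    ] 0.09990186676222006 179.4427646591887
[ 0.57362186 -0.10132646  0.0115    ] 0.10304272913513067 -161.65341424031558
[ 0.46434434 -0.32376524  0.0115    ] 0.12899317189344342 -173.33125392983533
[ 0.44857506 -0.31792994  0.0115    ] 0.10019133491706372 -164.57388204409642
[ 0.44137729 -0.10869286  0.0115    ] 0.10496196665872258 -179.5314899496125
```

```bash
python3 - <<'E'
from h import *
from scipy.optimize import least_squares
c=cam("top"); f=lambda a,b:(a/5-.5+140,b/5-.5+145)
obs=[((-75,-106,56),(435,348)),((-75,146,56),(57,335)),((75,-106,56),(436,124)),((75,106,56),(133,124))]
def proj(x,p):
    cs,sn=np.cos(x[2]),np.sin(x[2]); p=np.array(p)/1000
    return px(c,[x[0]+cs*p[0]-sn*p[1],x[1]+sn*p[0]+cs*p[1],p[2]])
r=least_squares(lambda x:np.concatenate([proj(x,p)-f(*q) for p,q in obs]),[.5,.2,0])
print(r.x,np.degrees(r.x[2]),r.fun.round(1))
print("knob",pt(c,*f(78,213),.092),"slot",pt(c,*f(75,298),.056),"tab",pt(c,*f(240,60),.225))
print("jar",pt(c,237,239,.06))
E
python3 -m handwheel '[[0,0,0.02,0.03,8],[0,0.02,0.06,0.06,17],[0,0.04,0.10,0.08,25],[0,0.06,0.14,0.08,34],[0,0.09,0.18,0.08,42]]'
```

```text
[ 0.5199468   0.20046317 -0.02047378] -1.173061054200715 [ 0.  -0.5 -0.5  0.8  1.2  0.4 -0.7 -0.7]
knob [0.52562906 0.32729208 0.092     ] slot [0.47533602 0.3357571  0.056     ] tab [0.59008604 0.20193989 0.225     ]
jar [0.35904594 0.06080956 0.06      ]
time: 0.8
ee_pos: [0.2174, -0.3536, 0.312]
tcp_rot: [180.0, -0.1, -34.3]
wrist_force: [1.4, -0.1, -0.2]
opening: 0.0858
```

```bash
python3 -m handwheel '[[0,0.04,0.04,0.01,8.5],[0,0.08,0.08,0.02,17],[0,0.12,0.12,0.02,25.5],[0,0.16,0.16,0.02,34],[0,0.18,0.20,0.02,42.5]]'
python3 -m handwheel '[[0,0.02,0.04,0,8.5],[0,0.04,0.08,0,17],[0,0.06,0.12,0,25.5],[0,0.06,0.16,0,34],[0,0.06,0.20,0,42.5]]'
python3 -m handwheel '[[0,0,0.04,0,8.5],[0,0,0.08,0,17],[0,0,0.12,0,25.5],[0,0,0.14,0,34],[0,0,0.15,0,40]]'
python3 - <<'E'
from h import *
c=cam("wrist"); cv2.imwrite("pics/w1.png",c["color"]); print(c["origin"],get_obs()["ee_pos"],get_obs()["tcp_rot"],get_obs()["q"])
c=cam("side"); cv2.imwrite("pics/s1.png",c["color"])
E
```

```text
time: 1.3
ee_pos: [0.3862, -0.1709, 0.3318]
tcp_rot: [179.9, -0.1, 8.5]
wrist_force: [0.3, -0.7, 0.9]
opening: 0.0852
time: 1.8
ee_pos: [0.4463, 0.0309, 0.3315]
tcp_rot: [180.0, -0.1, 51.4]
wrist_force: [1.0, -0.2, -0.6]
opening: 0.0855
time: 2.3
ee_pos: [0.446, 0.1828, 0.3312]
tcp_rot: [180.0, -0.1, 91.8]
wrist_force: [-0.7, -0.9, 0.7]
opening: 0.0853
[0.37917634 0.18116025 0.47213026] [0.44605985 0.18313865 0.3310304 ] [ 1.79998441e+02 -9.05908301e-02  9.21144494e+01] [ 2.22716201e+01 -7.99720991e-01  1.55016982e+01  1.06268739e+02
  8.45050607e-02  2.01571960e+01]
```

View pics/w1.png

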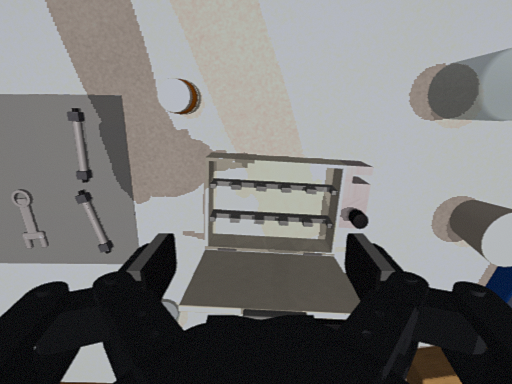

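View pics/s1.png

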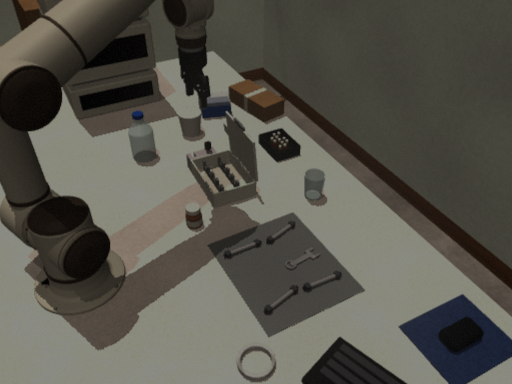

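```bash
python3 - <<'E'
from h import *
c=cam("wrist"); crop(c,"pics/w1c.png",200,145,380,265,4.4)
E
```

```text
(no output)
```

View pics/w1c.png

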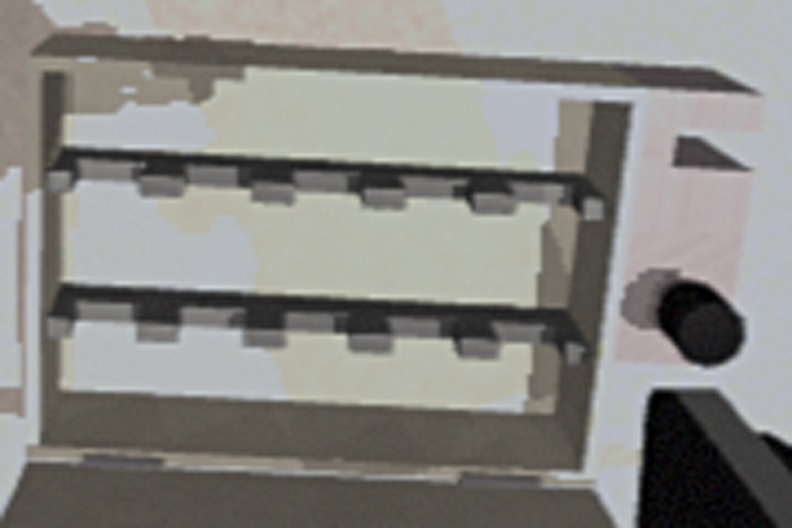

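```bash
cat > fit.py <<'E'
from h import *
from scipy.optimize import least_squares
c=cam("wrist"); f=lambda a,b:(a/4.4-.5+200,b/4.4-.5+145)
obs=[((-75,-106,56),(32,57)),((-75,146,56),(765,97)),((-70,-101,56),(45,72)),((-70,101,56),(632,102)),((70,-101,56),(41,445)),((70,101,56),(582,468))]
T=[(-28,[(160,187),(273,192),(384,197),(493,203)]),(28,[(158,330),(264,339),(370,342),(477,349)])]
def w(x,p):
    cs,sn=np.cos(x[2]),np.sin(x[2]); p=np.array(p)/1000
    return [x[0]+cs*p[0]-sn*p[1],x[1]+sn*p[0]+cs*p[1],p[2]]
def res(x):
    o=[px(c,w(x,p))-f(*q) for p,q in obs]
    for X,L in T:
        for k,q in enumerate(L): o.append(px(c,w(x,(X,(k-1.5)*x[3],44)))-f(*q))
    return np.concatenate(o)
r=least_squares(res,[.52,.2,0,40])
print(r.x,np.degrees(r.x[2]),r.fun.round(1))
for k in range(5): print("lane",k,np.round(w(r.x,(0,(k-2)*r.x[3],31)),4))
print("knobtop",pt(c,*f(708,325),.092),"slot closed end z56:",pt(c,*f(675,150),.056),pt(c,*f(675,137),.056),pt(c,*f(675,165),.056),pt(c,*f(750,170),.056))
for p in [(-75,146,56),(25,146,56),(25,106,56)]: print(w(r.x,p))
E
python3 fit.py
```

```text
[ 5.23499923e-01  2.04379357e-01 -3.16536833e-02  3.95240188e+01] -1.8136224580588178 [-1.5 -0.8  0.8 -0.7 -1.1 -0.7  0.7 -0.2 -0.8  0.3  0.6  1.2  0.6 -0.1
  0.1  0.1 -0.1  0.3  0.2  0.2 -0.1  0.7  0.2 -0.1  0.4  0.5  0.3  0.1]
lane 0 [0.521  0.1254 0.031 ]
lane 1 [0.5222 0.1649 0.031 ]
lane 2 [0.5235 0.2044 0.031 ]
lane 3 [0.5248 0.2439 0.031 ]
lane 4 [0.526  0.2834 0.031 ]
knobtop [0.52351701 0.32794486 0.092     ] slot closed end z56: [0.47339829 0.32304781 0.056     ] [0.4688361  0.32254286 0.056     ] [0.47869474 0.32363402 0.056     ] [0.47986764 0.3497271  0.056     ]
[np.float64(0.45315815903011325), np.float64(0.35267985010864705), np.float64(0.056)]
[np.float64(0.5531080654296899), np.float64(0.3495150103471639), np.float64(0.056)]
[np.float64(0.5518421295250967), np.float64(0.3095350477873333), np.float64(0.056)]
```

The wrist view shows the empty case (five lanes, rim corners fit to about 1 px), the pin's knob at (360,219), and the slot at about (360,180). I'll do the pin first, since the hand is nearby.

```bash
python3 -m handwheel '[[0,0.016,0.03,0,-1],[0,0.032,0.06,-0.02,-2],[0,0.048,0.09,-0.05,-3],[0,0.064,0.12,-0.08,-4],[0,0.078,0.145,-0.11,-4]]'
python3 - <<'E'
from h import *
c=cam("wrist"); cv2.imwrite("pics/w2.png",c["color"]); print(c["origin"],get_obs()["ee_pos"],get_obs()["tcp_rot"])
E
```

```text
time: 3.0
ee_pos: [0.5252, 0.326, 0.2203]
tcp_rot: [179.9, -0.1, 86.9]
wrist_force: [0.1, 0.5, -0.0]
opening: 0.0854
[0.45832924 0.33005132 0.36122122] [0.52540851 0.32805079 0.21345912] [-1.79732095e+02  1.01333712e-01  8.70388199e+01]
```

View pics/w2.png

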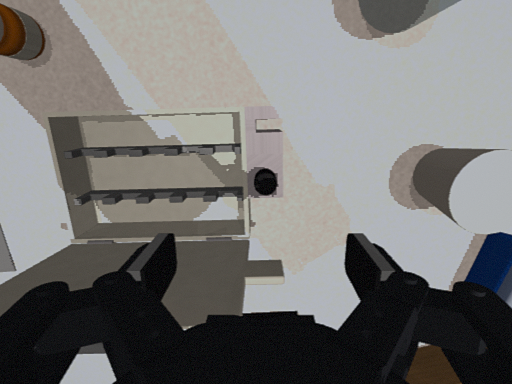

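```bash
python3 - <<'E'
from h import *
c=cam("wrist"); crop(c,"pics/w2c.png",40,95,300,255,3); crop(c,"pics/w2d.png",235,95,300,205,5.4)
E
```

```text
(no output)
```

View pics/w2c.png

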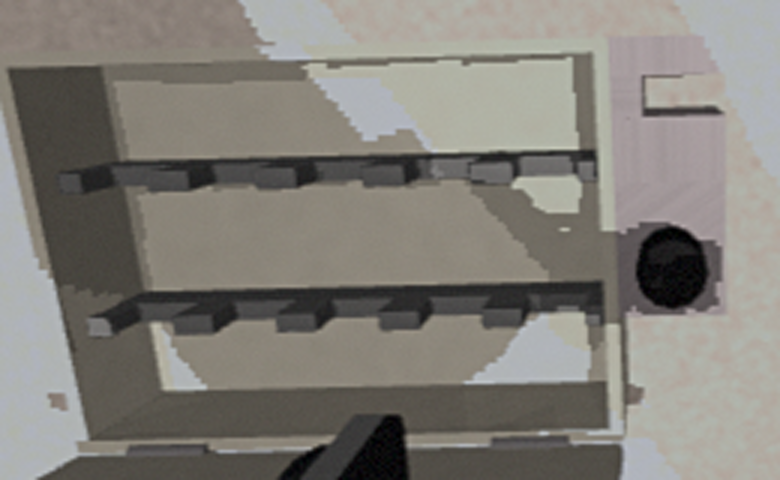

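View pics/w2d.png

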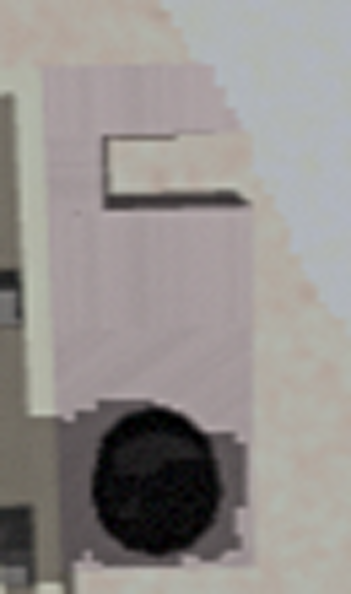

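```bash
cat > fit2.py <<'E'
from h import *
from scipy.optimize import least_squares
c=cam("wrist"); f=lambda a,b:(a/3-.5+40,b/3-.5+95); fd=lambda a,b:(a/5.4-.5+235,b/5.4-.5+95)
P=lambda a,b,z:pt(c,*fd(a,b),z).round(4)
print("knob",P(156,489,.092)); 
for q in [(103,134),(103,208),(250,134),(250,208),(40,64),(62,565),(255,565)]: print(q,P(*q,.056))
obs=[((-75,106,56),(608,37)),((-70,-101,56),(10,69)),((-70,101,56),(592,53)),((70,-101,56),(88,438)),((70,101,56),(608,430)),((25,146,56),(725,313))]
T=[(-28,[(180,180),(283,177),(388,175),(492,172)]),(28,[(202,322),(304,320),(404,319),(505,316)])]
def w(x,p):
    cs,sn=np.cos(x[2]),np.sin(x[2]); p=np.array(p)/1000
    return [x[0]+cs*p[0]-sn*p[1],x[1]+sn*p[0]+cs*p[1],p[2]]
def res(x):
    o=[px(c,w(x,p))-f(*q) for p,q in obs]
    for X,L in T:
        for k,q in enumerate(L): o.append(px(c,w(x,(X,(k-1.5)*x[3],44)))-f(*q))
    return np.concatenate(o)
r=least_squares(res,[.52,.2,0,40])
print(r.x,np.degrees(r.x[2]),r.fun.round(1))
for k in range(5): print("lane",k,np.round(w(r.x,(0,(k-2)*r.x[3],31)),4))
E
python3 fit2.py
```

```text
knob [0.5251 0.3296 0.092 ]
(103, 134) [0.4637 0.3226 0.056 ]
(103, 208) [0.4776 0.3218 0.056 ]
(250, 134) [0.4651 0.3507 0.056 ]
(250, 208) [0.479  0.3503 0.056 ]
(40, 64) [0.4502 0.3115 0.056 ]
(62, 565) [0.5493 0.3093 0.056 ]
(255, 565) [0.5513 0.349  0.056 ]
[ 5.22562522e-01  2.05013719e-01 -2.68282443e-02  3.88970372e+01] -1.5371451673294096 [ 1.2 -0.4  0.5 -1.   1.9 -0.5  1.4  0.5  1.8 -0.5  1.7  0.4 -1.6 -0.
 -1.   0.2 -1.1  0.  -0.8  0.2 -0.6  0.7 -1.3  0.6 -1.2  0.2 -1.4  0.5]
lane 0 [0.5205 0.1272 0.031 ]
lane 1 [0.5215 0.1661 0.031 ]
lane 2 [0.5226 0.205  0.031 ]
lane 3 [0.5236 0.2439 0.031 ]
lane 4 [0.5246 0.2828 0.031 ]
```

```bash
python3 -m handwheel '[[0,0,0.001,-0.035,1],[0,0,0.0015,-0.07,1.4],[0,0,0.0015,-0.10,1.4],[0,0,0.0015,-0.125,1.4],[0,0,0.0015,-0.141,1.4]]' 30
python3 -m handwheel '[[0.5,0,0,0,0],[0.8,0,0,0,0],[1,0,0,0,0],[1,0,0,0,0],[1,0,0,0,0]]' 30
```

```text
time: 3.65
ee_pos: [0.5241, 0.3251, 0.0771]
tcp_rot: [-179.8, 0.1, 88.3]
wrist_force: [-0.2, -0.7, 0.0]
opening: 0.0849
time: 4.15
ee_pos: [0.5248, 0.3256, 0.0787]
tcp_rot: [-179.9, 0.0, 88.3]
wrist_force: [-0.7, 0.5, 5.4]
opening: 0.0227
```

```bash
python3 -m handwheel '[[1,0,0,0,0],[1,0,0,0,0],[1,0,0,0,0]]' 40
python3 - <<'E'
from h import *
c=cam("wrist"); cv2.imwrite("pics/w3.png",c["color"]); print(get_obs()["ee_pos"],get_obs()["opening"])
E
```

```text
time: 4.45
ee_pos: [0.5249, 0.3257, 0.0788]
tcp_rot: [-179.9, 0.0, 88.3]
wrist_force: [-0.3, 0.5, 2.4]
opening: 0.022
[0.52486792 0.32573974 0.07885617] 0.022012331346179054
```

View pics/w3.png

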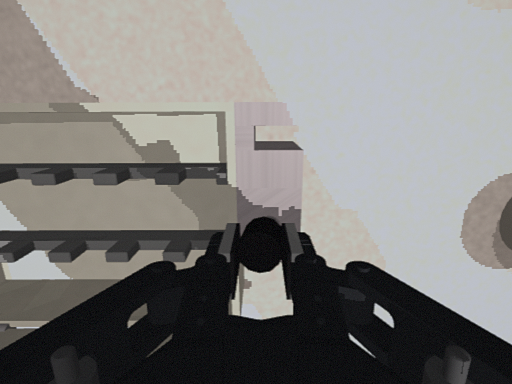

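```bash
python3 -m handwheel '[[1,0,0,0.01,0],[1,0,0,0.025,0],[1,0,0,0.04,0],[1,0,0,0.045,0],[1,0,0,0.045,0]]' 40
python3 - <<'E'
from h import *
o=get_obs()
c=cam("wrist"); cv2.imwrite("pics/w4.png",c["color"]); o2=get_obs(); print(o["ee_pos"],o2["ee_pos"],o["opening"],c["origin"],c["orientation"])
crop(c,"pics/w4c.png",180,80,340,280,3)
np.savez("w4.npz",**{k:c[k] for k in ("K","R","origin")})
c=cam("side");crop(c,"pics/s4.png",150,80,300,230,4)
E
```

```text
time: 5.0
ee_pos: [0.5255, 0.3261, 0.1255]
tcp_rot: [180.0, -0.1, 88.3]
wrist_force: [0.8, 0.6, -1.0]
opening: 0.022
[0.52545582 0.32606034 0.12548171] [0.52511516 0.325854   0.12440264] 0.021981658165162378 [0.45855734 0.32863048 0.26641988] [ 1.64599724e+02 -6.48868633e-02  8.83000189e+01]
```

View pics/w4c.png

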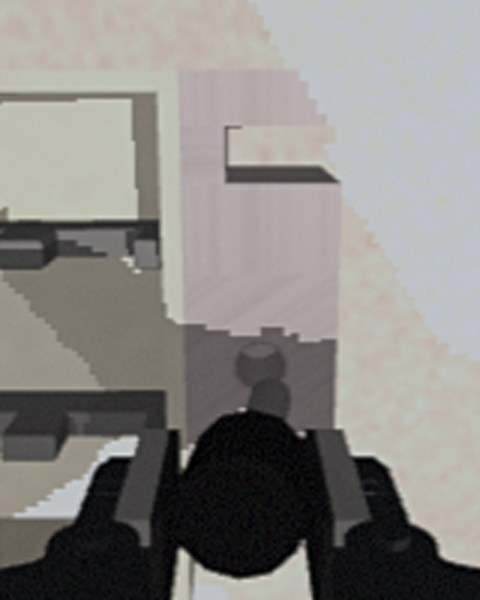

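View pics/s4.png

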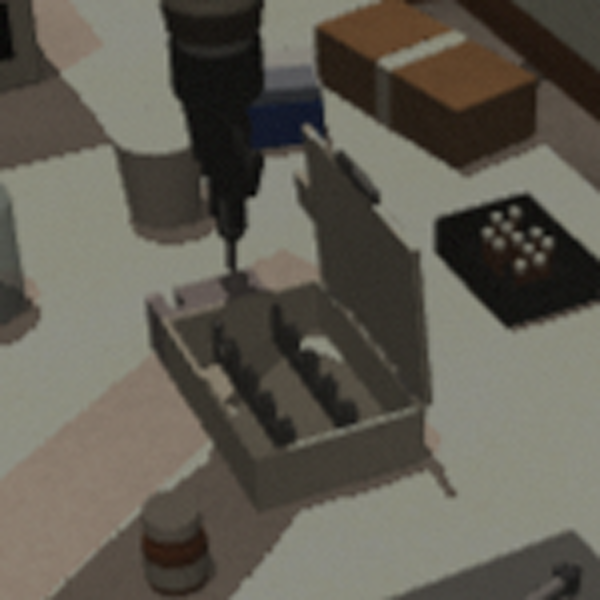

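```bash
python3 - <<'E'
from h import *
d=np.load("w4.npz"); c={k:d[k] for k in d}
P=lambda a,b,z:pt(c,a/3-.5+180,b/3-.5+80,z).round(4)
print("bore",P(261,364,.056),"bore edges",P(237,362,.056),P(286,362,.056))
print("tip",P(270,394,.0715)," edges",P(249,400,.075),P(290,400,.075))
for q in [(226,127),(226,184),(335,127),(338,183)]: print(P(*q,.056))
E
```

```text
bore [0.5258 0.3318 0.056 ] bore edges [0.5251 0.3255 0.056 ] [0.5255 0.3383 0.056 ]
tip [0.5286 0.3336 0.0715]  edges [0.5287 0.3284 0.075 ] [0.529  0.3382 0.075 ]
[0.4655 0.3248 0.056 ]
[0.4792 0.3243 0.056 ]
[0.4663 0.3511 0.056 ]
[0.4798 0.3518 0.056 ]
```

```bash
python3 - <<'E'
from h import *
d=np.load("w4.npz"); c={k:d[k] for k in d}
P=lambda a,b,z:pt(c,a/3-.5+180,b/3-.5+80,z).round(4)
for r in (64,66): print("knob",P(244,577-r,.137), P(180,513,.137),P(308,513,.137))
E
```

```text
knob [0.5262 0.3271 0.137 ] [0.5258 0.3163 0.137 ] [0.5265 0.3379 0.137 ]
knob [0.5258 0.3271 0.137 ] [0.5258 0.3163 0.137 ] [0.5265 0.3379 0.137 ]
```

```bash
python3 -m handwheel '[[1,-0.02,0.002,0,0],[1,-0.04,0.005,0,0],[1,-0.0545,0.005,0,0],[1,-0.0545,0.005,0,0],[1,-0.0545,0.005,0,0]]' 40
python3 - <<'E'
from h import *
c=cam("wrist"); crop(c,"pics/w5c.png",180,80,340,280,3)
np.savez("w5.npz",**{k:c[k] for k in ("K","R","origin")}); print(get_obs()["ee_pos"])
E
```

```text
time: 5.6
ee_pos: [0.4704, 0.3307, 0.1234]
tcp_rot: [-179.9, 0.0, 88.3]
wrist_force: [-0.6, 0.1, -0.5]
opening: 0.0221
[0.47071935 0.33063395 0.12339608]
```

View pics/w5c.png

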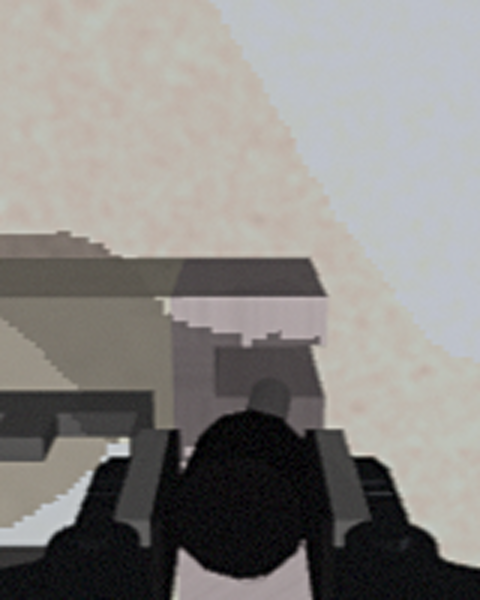

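```bash
python3 - <<'E'
from h import *
d=np.load("w5.npz"); c={k:d[k] for k in d}
P=lambda a,b,z:pt(c,a/3-.5+180,b/3-.5+80,z).round(4)
print("slot",P(216,347,.056),P(216,397,.056),P(322,397,.056),P(312,347,.056),"tip",P(271,394,.0697),"edge-x",P(271,378,.0697),"knob",P(244,513,.135))
E
```

```text
slot [0.465  0.3248 0.056 ] [0.4786 0.3243 0.056 ] [0.4794 0.3519 0.056 ] [0.4658 0.3494 0.056 ] tip [0.4733 0.3383 0.0697] edge-x [0.4692 0.3384 0.0697] knob [0.4711 0.3317 0.135 ]
```

```bash
python3 -m handwheel '[[1,-0.001,0.001,0,0],[1,-0.001,0.001,-0.008,0],[1,-0.001,0.001,-0.016,0],[1,-0.001,0.001,-0.024,0],[1,-0.001,0.001,-0.03,0]]' 40
python3 -m handwheel '[[1,0,0,-0.008,0],[1,0,0,-0.016,0],[1,0,0,-0.022,0],[1,0,0,-0.022,0]]' 40
```

```text
time: 6.15
ee_pos: [0.4695, 0.3314, 0.092]
tcp_rot: [-179.9, 0.1, 88.3]
wrist_force: [0.1, 0.2, -0.9]
opening: 0.0224
time: 6.55
ee_pos: [0.4692, 0.3312, 0.0691]
tcp_rot: [-179.8, 0.1, 88.3]
wrist_force: [-0.6, 0.1, -0.7]
opening: 0.0223
```

```bash
python3 -m handwheel '[[1,0,0,-0.001,0],[1,0,0,-0.002,0],[1,0,0,-0.002,0]]' 40
python3 -m handwheel '[[0.6,0,0,0,0],[0.4,0,0,0,0],[0.2,0,0,0,0],[0,0,0,0.01,0],[0,0,0,0.04,0]]' 40
python3 -m handwheel '[[0,0,0,0.04,0],[0,-0.03,0,0.08,0],[0,-0.05,0,0.1,0],[0,-0.05,0,0.1,0]]' 40
python3 - <<'E'
from h import *
c=cam("wrist"); cv2.imwrite("pics/w6.png",c["color"])
np.savez("w6.npz",**{k:c[k] for k in ("K","R","origin")}); print(get_obs()["ee_pos"])
E
```

```text
time: 6.85
ee_pos: [0.4696, 0.3314, 0.0682]
tcp_rot: [-179.9, 0.1, 88.3]
wrist_force: [-0.8, -1.4, 4.3]
opening: 0.0223
time: 7.35
ee_pos: [0.4683, 0.3305, 0.1063]
tcp_rot: [-179.7, 0.2, 88.3]
wrist_force: [0.5, 0.4, 0.7]
opening: 0.085
time: 7.75
ee_pos: [0.4177, 0.3313, 0.2112]
tcp_rot: [-179.9, -0.0, 88.3]
wrist_force: [-0.1, 0.4, 0.1]
opening: 0.0854
[0.41832304 0.33110344 0.20872105]
```

View pics/w6.png

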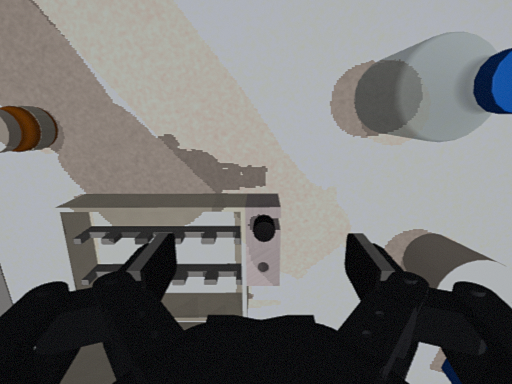

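```bash
python3 - <<'E'
from h import *
d=np.load("w6.npz"); c={k:d[k] for k in d}; c["color"]=cv2.imread("pics/w6.png")
print("knobtop",pt(c,263,230,.08))
crop(c,"pics/w6c.png",50,185,290,295,3.3)
E
```

```text
knobtop [0.46915323 0.33351491 0.08      ]
```

View pics/w6c.png

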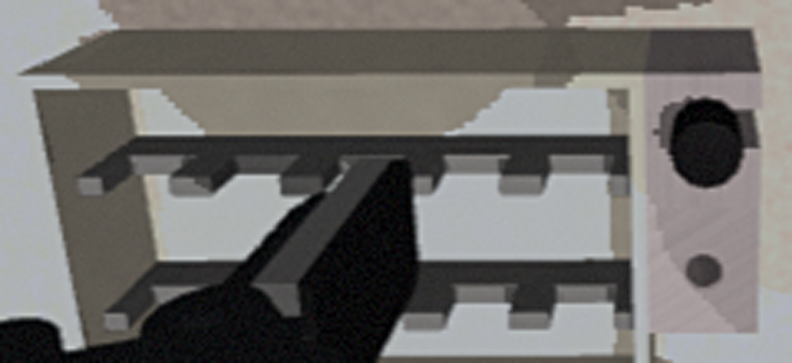

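```bash
cat > fit6.py <<'E'
from h import *
from scipy.optimize import least_squares
d=np.load("w6.npz"); c={k:d[k] for k in d}
f=lambda a,b:(a/3.3-.5+50,b/3.3-.5+185)
obs=[((-75,-106,56),(22,75)),((-75,146,56),(762,74)),((-70,-101,56),(34,90)),((-70,101,56),(630,89)),((25,146,56),(757,332)),((25,106,56),(652,333)),
((-28,-60,44),(193,184)),((-28,-20,44),(305,184)),((-28,60,44),(523,184)),((28,20,44),(426,321)),((28,60,44),(530,321))]
def w(x,p):
    cs,sn=np.cos(x[2]),np.sin(x[2]); p=np.array(p)/1000
    return [x[0]+cs*p[0]-sn*p[1],x[1]+sn*p[0]+cs*p[1],p[2]]
def res(x):
    o=[]
    for p,q in obs:
        p=list(p)
        if p[2]==44: p[1]*=x[3]/40
        o.append(px(c,w(x,p))-f(*q))
    return np.concatenate(o)
r=least_squares(res,[.52,.2,0,40],loss="soft_l1")
print(r.x,np.degrees(r.x[2])); print(r.fun.reshape(-1,2).round(1).tolist())
for k in range(5): print("lane",k,np.round(w(r.x,(0,(k-2)*r.x[3],31)),4))
print("bore",pt(c,*f(703,269),.056))
E
python3 fit6.py
```

```text
[ 5.23120199e-01  2.07313331e-01 -2.56305364e-02  3.96232350e+01] -1.4685215623885404
[[-2.2, -0.3], [1.6, -0.7], [-0.4, -0.6], [0.9, -0.8], [1.6, 0.4], [0.1, 0.2], [-0.1, 0.8], [-0.7, 0.7], [-0.2, 0.5], [-0.4, 0.4], [0.0, 0.3]]
lane 0 [0.5211 0.1281 0.031 ]
lane 1 [0.5221 0.1677 0.031 ]
lane 2 [0.5231 0.2073 0.031 ]
lane 3 [0.5241 0.2469 0.031 ]
lane 4 [0.5252 0.2865 0.031 ]
bore [0.52514217 0.33174253 0.056     ]
```

```bash
python3 -m handwheel '[[0,0,-0.045,0,0],[0,0,-0.09,0,0],[0,0.005,-0.135,0,0],[0,0.01,-0.18,0,0],[0,0.01,-0.225,0,0]]' 60
python3 -m handwheel '[[0,0,-0.045,0,1],[0,0,-0.09,0,2],[0,0.005,-0.135,-0.01,2],[0,0.005,-0.18,-0.02,2],[0,0.005,-0.214,-0.03,2]]' 60
cat > cols.py <<'E'
from h import *
def cols(show=None):
    c=cam("top"); g=c["color"].max(2); s=g[145:245,255:385]
    big=cv2.resize(s,None,fx=4,fy=4,interpolation=cv2.INTER_CUBIC)
    n,l,st,ce=cv2.connectedComponentsWithStats((big<52).astype(np.uint8))
    P=[]
    for i in range(1,n):
        if 100<st[i][4]<600:
            u,v=(ce[i]+.5)/4-.5+[255,145]; P.append(pt(c,u,v,.0115))
    for i in range(len(P)):
        for j in range(i):
            d=P[j]-P[i]; L=np.linalg.norm(d)
            if .085<L<.115: print(((P[i]+P[j])/2)[:2].round(4),L.round(3),np.degrees(np.arctan2(d[1],d[0])).round(1))
    if show: cv2.imwrite(show,cv2.resize(c["color"][130:260,130:400],None,fx=2.9,fy=2.9,interpolation=cv2.INTER_CUBIC))
E
cat > look.py <<'E'
import sys
from h import *
o=get_obs(); c=cam("wrist"); n=sys.argv[1]; cv2.imwrite(f"pics/{n}.png",c["color"])
np.savez(n+".npz",**{k:c[k] for k in ("K","R","origin")}); print(o["ee_pos"],o["tcp_rot"],o["opening"],o["wrist_force"])
E
python3 look.py w7; python3 -c "
from cols import *; cols('pics/t7.png')"
```

```text
time: 8.3
ee_pos: [0.4285, 0.1041, 0.2074]
tcp_rot: [-179.8, 0.1, 88.3]
wrist_force: [1.4, -0.1, 0.2]
opening: 0.0851
time: 8.8
ee_pos: [0.4331, -0.1127, 0.1758]
tcp_rot: [-179.7, 0.1, 90.2]
wrist_force: [0.7, 0.4, -1.1]
opening: 0.0854
[ 0.43312351 -0.11269064  0.17584899] [-1.79680784e+02  1.12357936e-01  9.02363664e+01] 0.08536945166837984 [ 0.72945615  0.4421242  -1.12169384]
[ 0.4645 -0.2955] 0.088 15.3
```

View pics/w7.png

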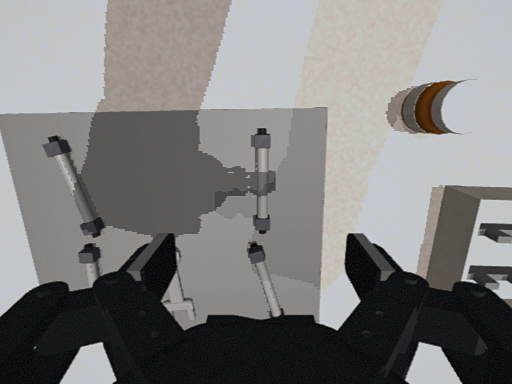

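View pics/t7.png

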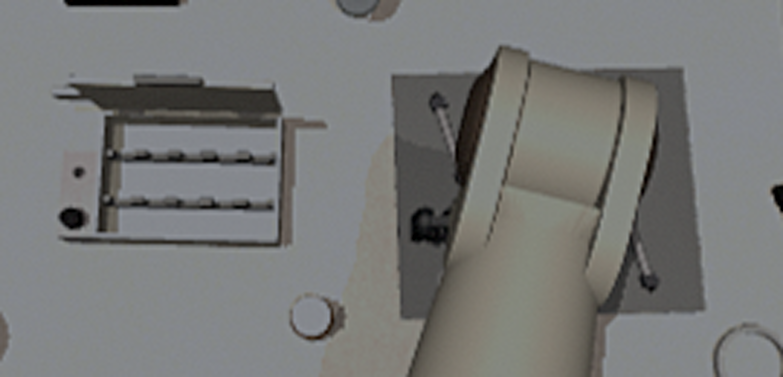

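```bash
cat > mid.py <<'E'
import sys
from h import *
d=np.load(sys.argv[1]+".npz"); c={k:d[k] for k in d}
a=list(map(float,sys.argv[2:7]))
p,q=pt(c,a[0],a[1],a[4]),pt(c,a[2],a[3],a[4]); dd=q-p
print("mid",((p+q)/2).round(4),"L",np.linalg.norm(dd).round(4),"yaw",np.degrees(np.arctan2(dd[1],dd[0])).round(1))
E
python3 mid.py w7 261 140 262 223 0.0105
python3 mid.py w7 261 128 262 232 0.0105
```

```text
mid [ 0.4421 -0.1108  0.0105] L 0.0953 yaw 1.0
mid [ 0.4415 -0.1108  0.0105] L 0.1192 yaw 0.9
```

```bash
python3 -m handwheel '[[0,0.005,0.001,-0.04,0.7],[0,0.0087,0.002,-0.08,0.7],[0,0.0087,0.002,-0.12,0.7],[0,0.0087,0.002,-0.15,0.7],[0,0.0087,0.002,-0.165,0.7]]' 60
python3 -m handwheel '[[0,0,0,0,0],[0,0,0,0,0]]' 60
```

```text
time: 9.4
ee_pos: [0.4394, -0.1107, 0.0058]
tcp_rot: [-179.3, 0.0, 90.8]
wrist_force: [-0.5, -0.0, 0.5]
opening: 0.0853
time: 9.6
ee_pos: [0.4389, -0.1104, 0.0053]
tcp_rot: [-179.2, -0.0, 90.8]
wrist_force: [0.6, 0.1, -0.3]
opening: 0.0852
```

```bash
python3 -m handwheel '[[0.5,0.002,0,0,0],[1,0.002,0,0,0],[1,0.002,0,0,0],[1,0.002,0,0,0],[1,0.002,0,0,0]]' 60
python3 -m handwheel '[[1,0,0,0,0],[1,0,0,0.02,0],[1,0,0,0.06,0],[1,0,0,0.10,0],[1,0,0,0.14,0]]' 60
python3 look.py w8
```

```text
time: 10.1
ee_pos: [0.4411, -0.1105, 0.0055]
tcp_rot: [-179.2, 0.0, 90.8]
wrist_force: [-0.2, -4.9, 1.2]
opening: 0.0123
time: 10.6
ee_pos: [0.4406, -0.1104, 0.1468]
tcp_rot: [-179.2, 0.0, 90.8]
wrist_force: [0.9, -0.8, -1.7]
opening: 0.009
[ 0.44061154 -0.1103944   0.14683677] [-1.79150678e+02  5.10593027e-03  9.07701669e+01] 0.008953119212627692 [ 0.87693129 -0.76762183 -1.68472857]
```

View pics/w8.png

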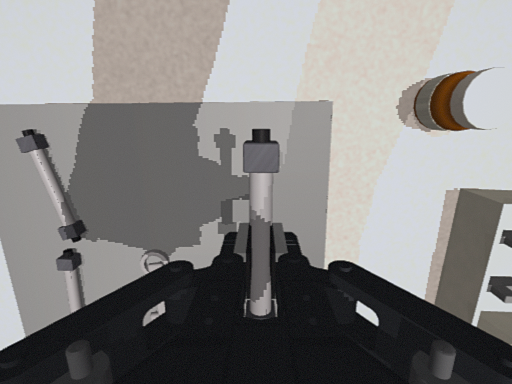

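```bash
python3 -m handwheel '[[1,0.005,0.047,0.01,-1],[1,0.02,0.094,0.02,-2],[1,0.04,0.141,0.02,-2.3],[1,0.06,0.188,0,-2.3],[1,0.078,0.235,-0.02,-2.3]]' 60
python3 -m handwheel '[[1,0,0,0,0],[1,0,0,0,0]]' 60
python3 look.py w9
```

```text
time: 11.15
ee_pos: [0.5181, 0.1169, 0.1373]
tcp_rot: [-179.7, 0.1, 88.5]
wrist_force: [0.4, -0.7, -1.0]
opening: 0.0096
time: 11.35
ee_pos: [0.5176, 0.1177, 0.1362]
tcp_rot: [-179.6, 0.2, 88.6]
wrist_force: [0.1, 0.8, -1.8]
opening: 0.0092
[0.51757327 0.1177312  0.13619528] [-1.79589794e+02  1.50637660e-01  8.86036431e+01] 0.009236565423135437 [ 0.11564874  0.82001904 -1.83023111]
```

View pics/w9.png

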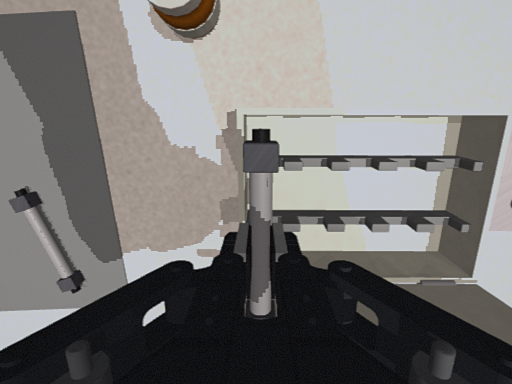

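```bash
cat > crp.py <<'E'
import sys
from h import *
n=sys.argv[1]; x0,y0,x1,y1=map(int,sys.argv[2:6]); s=float(sys.argv[6])
cv2.imwrite(f"pics/{n}c.png",cv2.resize(cv2.imread(f"pics/{n}.png")[y0:y1,x0:x1],None,fx=s,fy=s,interpolation=cv2.INTER_CUBIC))
E
python3 crp.py w9 220 100 512 295 2.7
```

```text
(no output)
```

View pics/w9c.png

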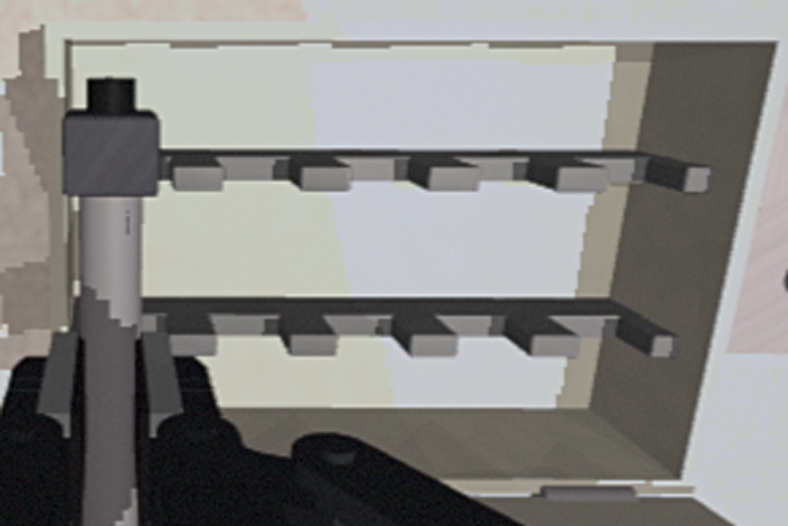

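```bash
cat > cfit.py <<'E'
from h import *
from scipy.optimize import least_squares
def w(x,p):
    cs,sn=np.cos(x[2]),np.sin(x[2]); p=np.array(p)/1000
    return [x[0]+cs*p[0]-sn*p[1],x[1]+sn*p[0]+cs*p[1],p[2]]
def fit(n,x0,y0,s,obs,pitch=39.6):
    d=np.load(n+".npz"); c={k:d[k] for k in d}
    f=lambda a,b:np.array([a/s-.5+x0,b/s-.5+y0])
    def res(x):
        o=[]
        for p,q in obs:
            p=list(p)
            if p[2]==44: p[1]*=x[3]
            o.append(px(c,w(x,p))-f(*q))
        return np.concatenate(o)
    r=least_squares(res,[.52,.2,0,pitch],loss="soft_l1")
    print(r.x.round(4),np.degrees(r.x[2]).round(2)); print(r.fun.reshape(-1,2).round(1).tolist())
    for k in range(5): print("lane",k,np.round(w(r.x,(0,(k-2)*r.x[3],31)),4))
    return c,f,r.x
E
cat > fit9.py <<'E'
from cfit import *
c,f,x=fit("w9",220,100,2.7,[((-70,-101,56),(66,40)),((-70,101,56),(778,40)),((70,101,56),(682,478))]+
 [((-28,k-1.5,44),q) for k,q in enumerate([(198,178),(325,178),(452,179),(580,179)])]+[((28,k-1.5,44),q) for k,q in enumerate([(190,344),(312,344),(433,343),(553,343)])])
print("blockfront",[pt(c,*f(u,190),.137+.0065).round(4) for u in (65,158)])
E
python3 fit9.py
```

```text
[ 5.23200e-01  2.04400e-01 -2.48000e-02  3.95224e+01] -1.42
[[-3.1, -1.2], [0.4, -1.0], [-0.0, 0.9], [-0.3, -0.2], [-0.1, -0.1], [0.2, -0.5], [0.2, -0.4], [0.7, 0.7], [0.1, 0.8], [-0.1, 1.2], [0.1, 1.3]]
lane 0 [0.5212 0.1254 0.031 ]
lane 1 [0.5222 0.1649 0.031 ]
lane 2 [0.5232 0.2044 0.031 ]
lane 3 [0.5242 0.2439 0.031 ]
lane 4 [0.5251 0.2834 0.031 ]
blockfront [array([0.4776, 0.1114, 0.1435]), array([0.478 , 0.128 , 0.1435])]
```

```bash
python3 -m handwheel '[[1,0.003,0.008,0,0],[1,0.003,0.008,-0.02,0],[1,0.003,0.008,-0.04,0],[1,0.003,0.008,-0.06,0],[1,0.003,0.008,-0.074,0]]' 60
python3 -m handwheel '[[1,0,0,0,0],[1,0,0,0,0]]' 60; python3 look.py w10
```

```text
time: 11.9
ee_pos: [0.5207, 0.124, 0.0625]
tcp_rot: [-179.7, 0.1, 88.4]
wrist_force: [0.3, -0.9, -1.5]
opening: 0.0092
time: 12.1
ee_pos: [0.5209, 0.1236, 0.0632]
tcp_rot: [-179.7, 0.1, 88.4]
wrist_force: [0.2, 1.0, -1.1]
opening: 0.0095
[0.52091213 0.12359044 0.0631961 ] [-1.79703942e+02  1.29358896e-01  8.83779308e+01] 0.009487711393449949 [ 0.20088928  0.98164917 -1.05577382]
```

View pics/w10.png

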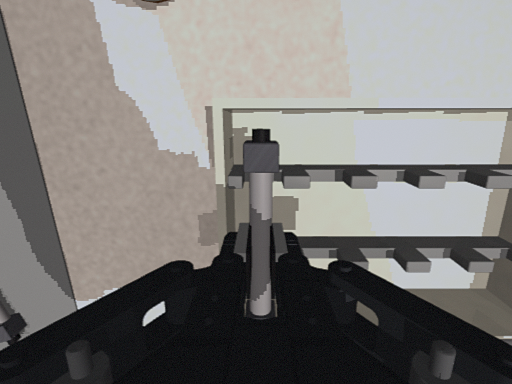

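```bash
python3 crp.py w10 210 100 330 280 3.3; python3 - <<'E'
from h import *
d=np.load("w10.npz"); c={k:d[k] for k in d}
for u in (243,284): print(pt(c,u,182,.044).round(4))
for u in (243,279): print(pt(c,u,170,.0685+.0085).round(4))
E
```

```text
[0.4932 0.115  0.044 ]
[0.4939 0.1389 0.044 ]
[0.4797 0.1176 0.077 ]
[0.4801 0.1341 0.077 ]
```

View pics/w10c.png

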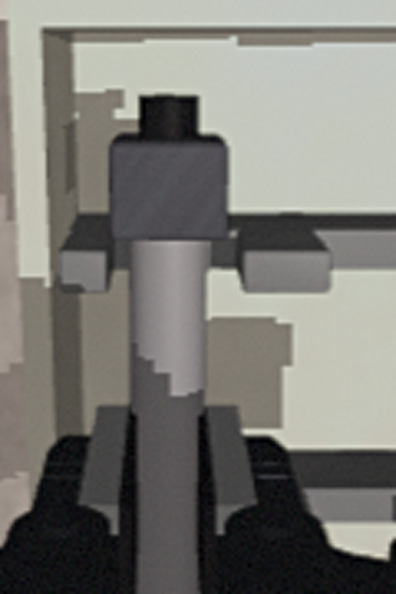

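```bash
python3 -m handwheel '[[1,0,0.0015,-0.008,0],[1,0,0.0015,-0.016,0],[1,0,0.0015,-0.024,0],[1,0,0.0015,-0.03,0],[1,0,0.0015,-0.035,0]]' 60
python3 -m handwheel '[[1,0,0,0,0]]' 60
```

```text
time: 12.65
ee_pos: [0.5209, 0.1253, 0.0278]
tcp_rot: [-179.7, 0.1, 88.4]
wrist_force: [0.5, -0.1, -0.9]
opening: 0.0093
time: 12.75
ee_pos: [0.5205, 0.1252, 0.0269]
tcp_rot: [-179.6, 0.1, 88.4]
wrist_force: [-0.4, 0.5, -1.0]
opening: 0.0094
```

```bash
python3 -m handwheel '[[0.82,0,0,-0.0005,0],[0.82,0,0,-0.0005,0],[0.82,0,0,-0.0005,0]]' 60
python3 -m handwheel '[[0.8,0,0,0.01,0],[0.8,0,0,0.03,0],[0.8,0,0,0.06,0],[0.6,0,0,0.1,0],[0,-0.02,-0.02,0.13,0]]' 60; python3 look.py w11
```

```text
time: 13.05
ee_pos: [0.5206, 0.1255, 0.0266]
tcp_rot: [-179.7, 0.1, 88.4]
wrist_force: [0.1, 3.1, -0.5]
opening: 0.0152
time: 13.55
ee_pos: [0.5018, 0.1063, 0.1587]
tcp_rot: [-179.8, 0.1, 88.5]
wrist_force: [0.5, 0.4, 0.6]
opening: 0.0451
[0.50184655 0.10626691 0.15871311] [-1.79780110e+02  9.61351428e-02  8.84909237e+01] 0.04513857282655699 [0.53470157 0.36594534 0.64442562]
```

View pics/w11.png

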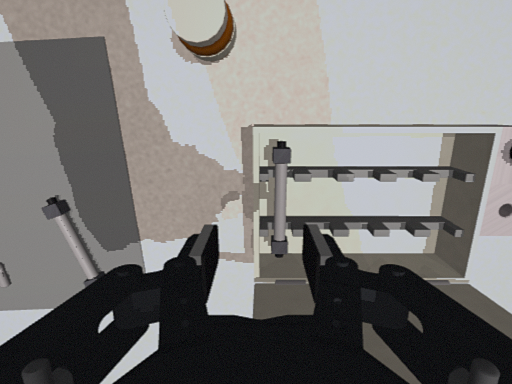

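Column B is in lane 0. Column A is next.

```bash
python3 -m handwheel '[[0,0,-0.04,0.01,4],[0,0.015,-0.085,0.015,8],[0,0.03,-0.13,0.015,12],[0,0.045,-0.175,0.015,16],[0,0.06,-0.207,0.015,20]]' 60
python3 -m handwheel '[[0,0,0,0,0]]'; python3 look.py w12
```

```text
time: 14.1
ee_pos: [0.5602, -0.1063, 0.1795]
tcp_rot: [180.0, 0.2, 108.5]
wrist_force: [1.5, 0.1, 0.7]
opening: 0.0854
time: 14.2
ee_pos: [0.561, -0.1101, 0.179]
tcp_rot: [-180.0, 0.2, 108.4]
wrist_force: [-0.6, 0.1, -0.5]
opening: 0.0854
[ 0.56104296 -0.11009274  0.17901922] [-179.99254344    0.23933516  108.41082546] 0.08540167539101064 [-0.64117356  0.14578478 -0.50242605]
```

View pics/w12.png

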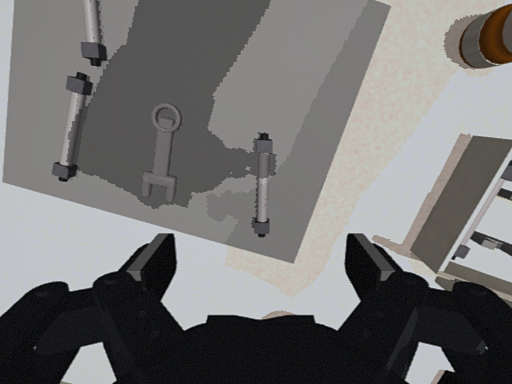

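```bash
python3 mid.py w12 263.5 134 261.5 236 0.0105; python3 mid.py w12 263 146 261 226 0.0105
```

```text
mid [ 0.5754 -0.1027  0.0105] L 0.1194 yaw 17.5
mid [ 0.5757 -0.1032  0.0105] L 0.0938 yaw 17.1
```

```bash
python3 -m handwheel '[[0,0.008,0.003,-0.04,-1],[0,0.0145,0.0066,-0.08,-1],[0,0.0145,0.0066,-0.12,-1],[0,0.0145,0.0066,-0.15,-1],[0,0.0145,0.0066,-0.165,-1]]' 60
python3 -m handwheel '[[0,0,0,0,0],[0,0,0,0,0]]' 60
```

```text
time: 14.75
ee_pos: [0.5732, -0.1009, 0.0116]
tcp_rot: [-179.8, 0.1, 107.3]
wrist_force: [-0.2, -0.4, -0.5]
opening: 0.0855
time: 14.95
ee_pos: [0.5735, -0.1005, 0.0127]
tcp_rot: [-179.8, 0.1, 107.4]
wrist_force: [-0.1, -0.4, -0.6]
opening: 0.0855
```

```bash
python3 -m handwheel '[[0.3,0.002,-0.003,-0.007,0],[0.6,0.002,-0.003,-0.007,0],[1,0.002,-0.003,-0.007,0],[1,0.002,-0.003,-0.007,0],[1,0.002,-0.003,-0.007,0]]' 60
python3 -m handwheel '[[1,0,0,0,0],[1,0,0,0.02,0],[1,0,0,0.06,0],[1,0,0,0.10,0],[1,0,0,0.14,0]]' 60
python3 look.py w13;  python3 -c "
from cols import *; cols()"
```

```text
time: 15.45
ee_pos: [0.5756, -0.1036, 0.006]
tcp_rot: [-179.9, 0.1, 107.4]
wrist_force: [-0.5, -0.2, 0.4]
opening: 0.0122
time: 15.95
ee_pos: [0.5752, -0.1035, 0.1473]
tcp_rot: [-179.8, 0.1, 107.4]
wrist_force: [1.2, -1.1, -0.6]
opening: 0.0091
[ 0.57519962 -0.10348379  0.14732231] [-1.79827986e+02  1.32806443e-01  1.07360535e+02] 0.009115910247005773 [ 1.24459265 -1.10700151 -0.59766148]
[ 0.5785 -0.3174] 0.1 -1.0
[ 0.5778 -0.2974] 0.105 21.3
[ 0.4483 -0.3192] 0.099 14.2
```

View pics/w13.png

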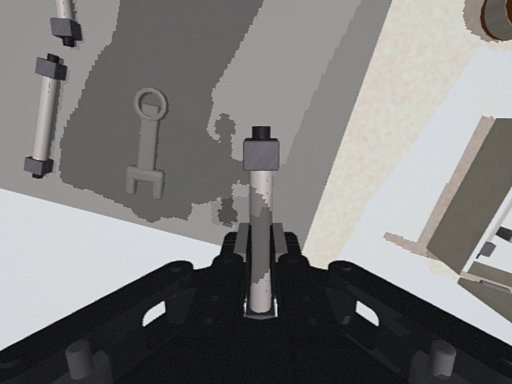

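```bash
python3 -m handwheel '[[1,-0.03,0.03,0.01,-6],[1,-0.055,0.07,0.015,-13],[1,-0.065,0.12,0.015,-19],[1,-0.065,0.165,0,-19],[1,-0.062,0.21,0,-19]]' 60
python3 -m handwheel '[[1,0.003,0.03,-0.02,0],[1,0.006,0.0585,-0.04,0],[1,0.0075,0.0585,-0.06,0],[1,0.0075,0.0585,-0.08,0],[1,0.0075,0.0585,-0.085,0]]' 60
python3 -m handwheel '[[1,0,0,0,0],[1,0,0,0,0]]' 60; python3 look.py w14;python3 crp.py w14 210 100 330 280 3.3
```

```text
time: 16.55
ee_pos: [0.5143, 0.1076, 0.1504]
tcp_rot: [179.8, 0.4, 88.3]
wrist_force: [2.0, -0.1, -0.4]
opening: 0.0092
time: 17.05
ee_pos: [0.5202, 0.1659, 0.0624]
tcp_rot: [-180.0, 0.5, 88.4]
wrist_force: [0.0, -0.6, -1.1]
opening: 0.0094
time: 17.25
ee_pos: [0.5202, 0.1657, 0.0627]
tcp_rot: [-180.0, 0.5, 88.3]
wrist_force: [-0.1, -0.7, -0.6]
opening: 0.0097
[0.520236   0.16572898 0.06270484] [-179.95188589    0.4810722    88.34985581] 0.009725937113547033 [-0.1429223  -0.73987331 -0.57516316]
```

View pics/w14c.png

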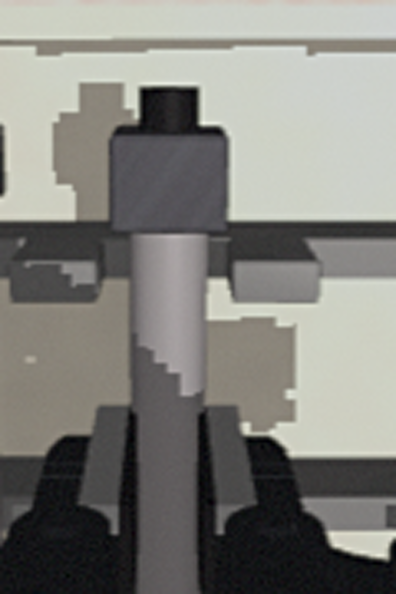

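```bash
python3 -m handwheel '[[1,0.001,-0.0005,-0.008,0],[1,0.0015,-0.0005,-0.016,0],[1,0.0015,-0.0005,-0.024,0],[1,0.0015,-0.0005,-0.03,0],[1,0.0015,-0.0005,-0.0355,0]]' 60
python3 -m handwheel '[[1,0,0,0,0]]' 60
```

```text
time: 17.8
ee_pos: [0.5218, 0.1652, 0.0269]
tcp_rot: [-180.0, 0.5, 88.3]
wrist_force: [0.5, -1.3, -0.4]
opening: 0.0094
time: 17.9
ee_pos: [0.5219, 0.1652, 0.0266]
tcp_rot: [-180.0, 0.5, 88.3]
wrist_force: [-0.5, -0.3, 2.6]
opening: 0.0093
```

```bash
python3 -m handwheel '[[0.78,0,0,0,0],[0.78,0,0,0,0],[0.78,0,0,0,0]]' 60
python3 -m handwheel '[[0.78,0,0,0.01,0],[0.78,0,0,0.03,0],[0.78,0,0,0.06,0],[0.6,0,0,0.1,0],[0,-0.02,-0.02,0.13,0]]' 60
python3 -m handwheel '[[0,-0.01,-0.047,0.01,0],[0,-0.02,-0.094,0.015,0],[0,-0.03,-0.141,0.02,0],[0,-0.04,-0.188,0.02,4],[0,-0.05,-0.235,0.02,8]]' 60
python3 -m handwheel '[[0,0,-0.047,0,2],[0,-0.01,-0.094,0,4],[0,-0.01,-0.141,-0.01,6],[0,-0.01,-0.188,-0.02,8],[0,-0.01,-0.22,-0.02,8]]' 60
python3 -m handwheel '[[0,0,0,0,0]]'; python3 look.py w15; python3 -c "
from cols import *; cols('pics/t15.png')"
```

```text
time: 18.2
ee_pos: [0.5219, 0.1653, 0.0267]
tcp_rot: [-180.0, 0.5, 88.3]
wrist_force: [0.0, 0.4, -0.8]
opening: 0.0188
time: 18.7
ee_pos: [0.5031, 0.1463, 0.1593]
tcp_rot: [179.9, 0.4, 88.4]
wrist_force: [-0.8, -1.1, 0.3]
opening: 0.0473
time: 19.2
ee_pos: [0.4525, -0.0904, 0.1806]
tcp_rot: [179.8, 0.5, 96.6]
wrist_force: [0.8, -0.3, -0.2]
opening: 0.0856
time: 19.7
ee_pos: [0.4415, -0.3129, 0.1601]
tcp_rot: [179.8, 0.4, 104.6]
wrist_force: [0.2, 0.5, -0.0]
opening: 0.0853
time: 19.8
ee_pos: [0.4409, -0.3161, 0.16]
tcp_rot: [179.8, 0.4, 104.4]
wrist_force: [0.1, 1.2, 0.3]
opening: 0.0852
[ 0.44087608 -0.31610214  0.16001441] [179.84585689   0.44936373 104.36918297] 0.08516567167778498 [0.06403655 1.21129928 0.26055349]
[ 0.5787 -0.3179] 0.099 0.0
[ 0.4492 -0.3181] 0.096 11.9
```

View pics/w15.png

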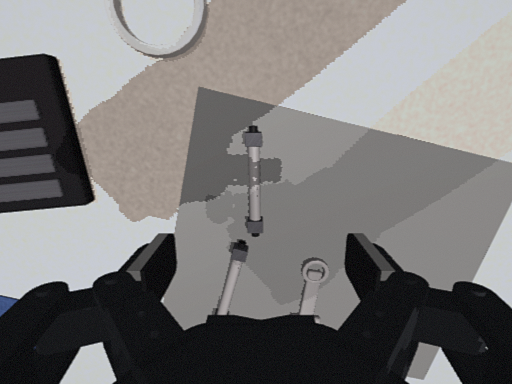

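View pics/t15.png

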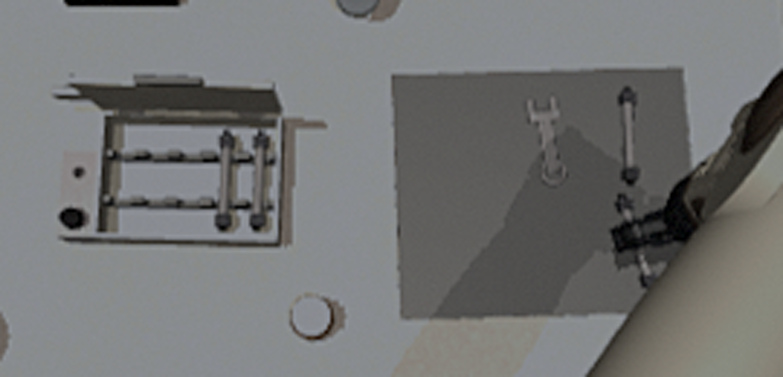

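```bash
python3 mid.py w15 252.5 126 255.5 236 0.0105; python3 mid.py w15 253 138 255 225 0.0105
```

```text
mid [ 0.4498 -0.321   0.0105] L 0.1201 yaw 15.6
mid [ 0.4492 -0.3212  0.0105] L 0.095 yaw 15.3
```

```bash
python3 -m handwheel '[[0,0.005,-0.003,-0.04,1],[0,0.0086,-0.005,-0.08,1.1],[0,0.0086,-0.005,-0.12,1.1],[0,0.0086,-0.005,-0.14,1.1],[0,0.0086,-0.005,-0.148,1.1]]' 60
python3 -m handwheel '[[0,0,0,0,0],[0,0,0,0,0]]' 60
```

```text
time: 20.4
ee_pos: [0.4491, -0.3164, 0.0107]
tcp_rot: [179.9, 0.3, 105.7]
wrist_force: [-0.4, -1.4, 0.8]
opening: 0.0854
time: 20.6
ee_pos: [0.4498, -0.3161, 0.0122]
tcp_rot: [179.9, 0.3, 105.7]
wrist_force: [0.2, -0.4, 0.1]
opening: 0.0852
```

```bash
python3 -m handwheel '[[0.2,-0.0005,-0.005,-0.006,0],[0.5,-0.0005,-0.005,-0.006,0],[1,-0.0005,-0.005,-0.006,0],[1,-0.0005,-0.005,-0.006,0],[1,-0.0005,-0.005,-0.006,0]]' 60
python3 -m handwheel '[[1,0,0,0,0],[1,0,0,0.02,0],[1,0,0,0.06,0],[1,0,0,0.10,0],[1,0,0,0.14,0]]' 60
python3 look.py w16
```

```text
time: 21.1
ee_pos: [0.4494, -0.3212, 0.0064]
tcp_rot: [179.9, 0.4, 105.7]
wrist_force: [0.9, -1.0, 0.5]
opening: 0.0126
time: 21.6
ee_pos: [0.4491, -0.321, 0.1476]
tcp_rot: [179.9, 0.3, 105.7]
wrist_force: [1.0, -0.8, -1.0]
opening: 0.0094
[ 0.44905949 -0.32096823  0.14759243] [179.87726864   0.32382176 105.70645599] 0.009431411365079485 [ 0.9997601  -0.79975921 -1.00076445]
```

View pics/w16.png

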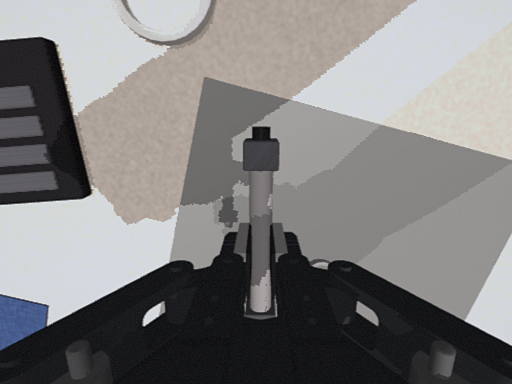

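```bash
python3 -m handwheel '[[1,0,0.045,0.01,-3],[1,0,0.092,0.015,-6],[1,0,0.14,0.015,-9],[1,0.01,0.188,0.015,-12],[1,0.02,0.236,0.015,-15]]' 60
python3 -m handwheel '[[1,0,0.045,0,-1],[1,0.01,0.092,0,-2],[1,0.02,0.14,0,-2.3],[1,0.03,0.188,0,-2.3],[1,0.045,0.236,-0.01,-2.3]]' 60
python3 -m handwheel '[[1,0.004,0.03,-0.01,0],[1,0.006,0.048,-0.03,0],[1,0.0075,0.048,-0.05,0],[1,0.0075,0.048,-0.07,0]]' 60
```

```text
time: 22.15
ee_pos: [0.4707, -0.0846, 0.17]
tcp_rot: [179.5, 0.7, 90.5]
wrist_force: [1.9, 0.1, -1.6]
opening: 0.0092
time: 22.65
ee_pos: [0.5156, 0.1527, 0.1613]
tcp_rot: [179.4, 0.7, 88.3]
wrist_force: [1.6, -0.8, 0.2]
opening: 0.0093
time: 23.05
ee_pos: [0.5229, 0.2015, 0.0899]
tcp_rot: [179.4, 0.7, 88.3]
wrist_force: [0.1, 0.6, -2.1]
opening: 0.0093
```

```bash
python3 -m handwheel '[[1,0,0.003,-0.01,0],[1,0,0.003,-0.02,0],[1,0,0.003,-0.027,0],[1,0,0.003,-0.027,0],[1,0,0.003,-0.027,0]]' 60
python3 look.py w17;python3 crp.py w17 210 100 330 280 3.3
```

```text
time: 23.55
ee_pos: [0.5232, 0.2045, 0.0635]
tcp_rot: [179.4, 0.7, 88.3]
wrist_force: [0.1, -0.0, -0.7]
opening: 0.0091
[0.52322066 0.20445641 0.06353956] [179.3715652    0.6845849   88.32963939] 0.009074710514913651 [ 0.13052379 -0.02108943 -0.65147407]
```

View pics/w17c.png

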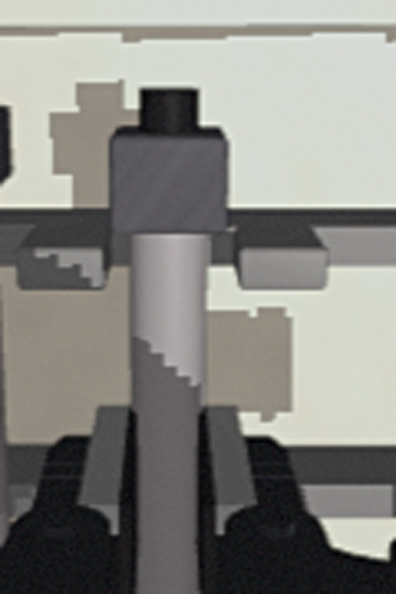

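```bash
python3 -m handwheel '[[1,-0.0005,0.0007,-0.008,0],[1,-0.0005,0.0007,-0.016,0],[1,-0.0005,0.0007,-0.024,0],[1,-0.0005,0.0007,-0.03,0],[1,-0.0005,0.0007,-0.036,0]]' 60
python3 -m handwheel '[[1,0,0,0,0]]' 60
```

```text
time: 24.1
ee_pos: [0.5226, 0.2051, 0.0269]
tcp_rot: [179.4, 0.7, 88.3]
wrist_force: [0.8, -0.1, 7.1]
opening: 0.0091
time: 24.2
ee_pos: [0.5227, 0.2051, 0.0269]
tcp_rot: [179.4, 0.7, 88.3]
wrist_force: [-0.7, -0.5, 4.7]
opening: 0.0094
```

```bash
python3 -m handwheel '[[0.78,0,0,0,0],[0.78,0,0,0,0],[0.78,0,0,0,0]]' 60
python3 -m handwheel '[[0.78,0,0,0.01,0],[0.78,0,0,0.03,0],[0.78,0,0,0.06,0],[0.6,0,0,0.1,0],[0,-0.02,-0.02,0.13,0]]' 60
python3 -m handwheel '[[0,-0.01,-0.047,0.01,0],[0,-0.02,-0.094,0.01,0],[0,-0.02,-0.141,0.01,0],[0,-0.01,-0.188,0.01,0],[0,0,-0.235,0.01,0]]' 60
python3 -m handwheel '[[0,0.015,-0.047,0,0],[0,0.03,-0.094,0,0],[0,0.045,-0.141,0,0],[0,0.06,-0.188,0,1],[0,0.065,-0.235,0,1]]' 60
python3 -m handwheel '[[0,0,-0.02,0,0],[0,0,-0.02,0,0]]'; python3 look.py w18; python3 -c "
from cols import *; cols('pics/t18.png')"
```

```text
time: 24.5
ee_pos: [0.5227, 0.2052, 0.0268]
tcp_rot: [179.4, 0.7, 88.3]
wrist_force: [0.8, -0.3, -0.3]
opening: 0.0189
time: 25.0
ee_pos: [0.5039, 0.1862, 0.1594]
tcp_rot: [179.2, 0.6, 88.4]
wrist_force: [-0.4, -1.2, 0.0]
opening: 0.0468
time: 25.5
ee_pos: [0.5038, -0.0506, 0.1708]
tcp_rot: [179.1, 0.6, 88.4]
wrist_force: [0.5, 0.7, 0.5]
opening: 0.0857
time: 26.0
ee_pos: [0.5695, -0.2877, 0.1713]
tcp_rot: [179.1, 0.6, 89.5]
wrist_force: [0.7, -0.2, 0.3]
opening: 0.0853
time: 26.2
ee_pos: [0.5691, -0.3107, 0.1711]
tcp_rot: [179.1, 0.7, 89.3]
wrist_force: [0.1, 0.8, -0.5]
opening: 0.0854
[ 0.56908954 -0.3107445   0.1710604 ] [179.10592614   0.65513975  89.25224801] 0.08535963173149723 [ 0.10822271  0.78604229 -0.52059863]
```

View pics/w18.png

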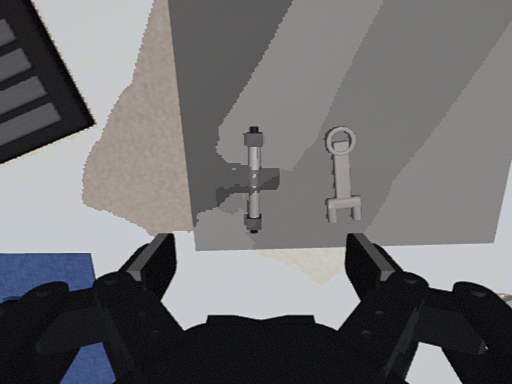

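View pics/t18.png

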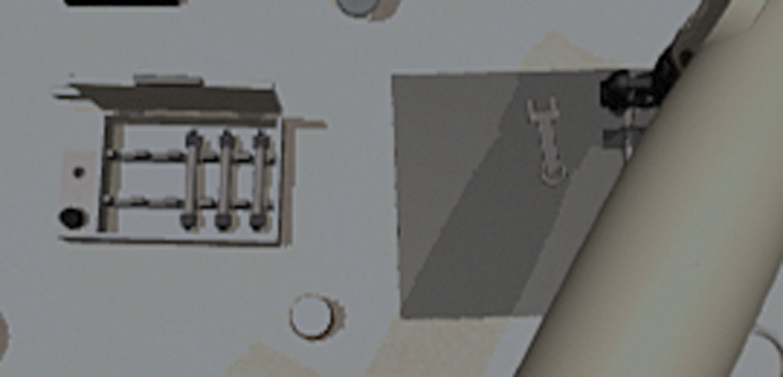

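```bash
python3 mid.py w18 254.5 128 254 232 0.0105; python3 mid.py w18 254 140 253.5 220 0.0105
```

```text
mid [ 0.5799 -0.3186  0.0105] L 0.1181 yaw -1.3
mid [ 0.5786 -0.3191  0.0105] L 0.0907 yaw -1.4
```

```bash
python3 -m handwheel '[[0,0.005,-0.005,-0.04,-0.7],[0,0.01,-0.0085,-0.08,-0.7],[0,0.01,-0.0085,-0.12,-0.7],[0,0.01,-0.0085,-0.15,-0.7],[0,0.01,-0.0085,-0.158,-0.7]]' 60
python3 -m handwheel '[[0,0,0,0,0],[0,0,0,0,0]]' 60
```

```text
time: 26.8
ee_pos: [0.5777, -0.3138, 0.0102]
tcp_rot: [179.4, 0.5, 88.8]
wrist_force: [-0.9, 0.4, 0.8]
opening: 0.0856
time: 27.0
ee_pos: [0.5784, -0.3133, 0.0119]
tcp_rot: [179.3, 0.5, 88.8]
wrist_force: [0.4, -0.3, 0.2]
opening: 0.0856
```

```bash
python3 -m handwheel '[[0.2,0.0005,-0.0055,-0.006,0],[0.5,0.0005,-0.0055,-0.006,0],[1,0.0005,-0.0055,-0.006,0],[1,0.0005,-0.0055,-0.006,0],[1,0.0005,-0.0055,-0.006,0]]' 60
python3 -m handwheel '[[1,0,0,0,0],[1,0,0,0.02,0],[1,0,0,0.06,0],[1,0,0,0.10,0],[1,0,0,0.14,0]]' 60
python3 look.py w19
```

```text
time: 27.5
ee_pos: [0.579, -0.3189, 0.0061]
tcp_rot: [179.3, 0.5, 88.8]
wrist_force: [0.3, 0.1, 0.8]
opening: 0.0122
time: 28.0
ee_pos: [0.5787, -0.3187, 0.1474]
tcp_rot: [179.3, 0.5, 88.8]
wrist_force: [0.6, -0.2, -0.8]
opening: 0.009
[ 0.57866763 -0.31868357  0.14739341] [179.2859237    0.50008684  88.83793252] 0.009016060946331476 [ 0.64550394 -0.187943   -0.80184935]
```

View pics/w19.png

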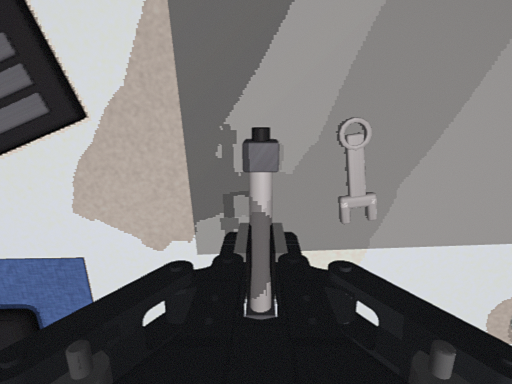

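```bash
python3 -m handwheel '[[1,-0.02,0.042,0.01,0],[1,-0.04,0.085,0.015,0],[1,-0.06,0.13,0.015,0],[1,-0.07,0.178,0.015,0],[1,-0.07,0.226,0.015,-0.5]]' 60
python3 -m handwheel '[[1,0,0.047,0,0],[1,0,0.095,0,0],[1,0,0.142,0,0],[1,0,0.19,0,0],[1,0,0.238,0,0]]' 60
python3 -m handwheel '[[1,0.004,0.04,-0.01,0],[1,0.008,0.08,-0.02,0],[1,0.011,0.098,-0.04,0],[1,0.013,0.098,-0.06,0],[1,0.013,0.098,-0.075,0]]' 60
```

```text
time: 28.55
ee_pos: [0.509, -0.0923, 0.1706]
tcp_rot: [178.8, 0.7, 88.3]
wrist_force: [2.0, 0.4, -0.1]
opening: 0.0094
time: 29.05
ee_pos: [0.5086, 0.1477, 0.1705]
tcp_rot: [178.8, 0.7, 88.3]
wrist_force: [1.2, -0.7, -0.6]
opening: 0.009
time: 29.55
ee_pos: [0.521, 0.2461, 0.0936]
tcp_rot: [178.8, 0.8, 88.3]
wrist_force: [-0.7, -0.2, -1.0]
opening: 0.0092
```

```bash
python3 -m handwheel '[[1,0.0025,-0.0015,-0.01,0],[1,0.0025,-0.0015,-0.02,0],[1,0.0025,-0.0015,-0.03,0],[1,0.0025,-0.0015,-0.03,0],[1,0.0025,-0.0015,-0.03,0]]' 60
python3 look.py w20;python3 crp.py w20 210 100 330 280 3.3
```

```text
time: 30.05
ee_pos: [0.5237, 0.2444, 0.064]
tcp_rot: [178.8, 0.8, 88.3]
wrist_force: [0.8, 0.3, 0.1]
opening: 0.0091
[0.52368715 0.24444815 0.06401744] [178.82535127   0.78209131  88.30816182] 0.009147821364834966 [0.8471643  0.26347899 0.08318349]
```

View pics/w20c.png

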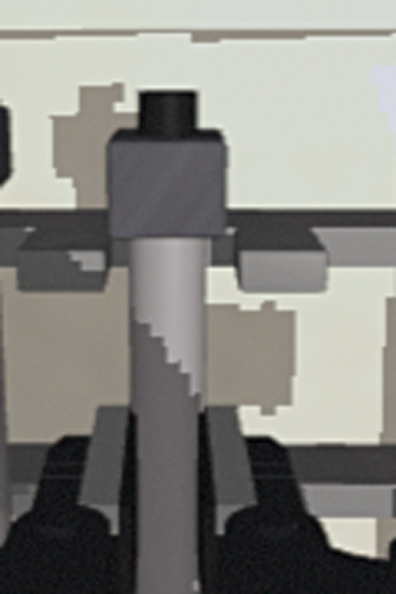

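```bash
python3 -m handwheel '[[1,0,0.0008,-0.008,0],[1,0,0.0008,-0.016,0],[1,0,0.0008,-0.024,0],[1,0,0.0008,-0.03,0],[1,0,0.0008,-0.0365,0]]' 60
python3 -m handwheel '[[1,0,0,0,0]]' 60
python3 -m handwheel '[[0.78,0,0,0,0],[0.78,0,0,0,0],[0.78,0,0,0,0]]' 60
python3 -m handwheel '[[0.78,0,0,0.01,0],[0.78,0,0,0.03,0],[0.78,0,0,0.06,0],[0.78,-0.02,0,0.1,0],[0.8,-0.06,0,0.13,0]]' 60
python3 look.py w21; python3 -c "
from h import *; c=cam('top'); cv2.imwrite('pics/t21.png',cv2.resize(c['color'][130:260,130:400],None,fx=2.9,fy=2.9,interpolation=cv2.INTER_CUBIC))"
```

```text
time: 30.6
ee_pos: [0.5237, 0.2454, 0.0271]
tcp_rot: [178.8, 0.8, 88.3]
wrist_force: [0.4, -0.3, -0.6]
opening: 0.0093
time: 30.7
ee_pos: [0.5237, 0.2454, 0.0267]
tcp_rot: [178.8, 0.8, 88.3]
wrist_force: [-0.3, -0.9, 1.3]
opening: 0.0093
time: 31.0
ee_pos: [0.5238, 0.2454, 0.0268]
tcp_rot: [178.8, 0.8, 88.3]
wrist_force: [1.5, 0.1, 0.0]
opening: 0.0187
time: 31.5
ee_pos: [0.4646, 0.2454, 0.1594]
tcp_rot: [178.7, 0.7, 88.2]
wrist_force: [-1.0, 1.4, 0.6]
opening: 0.0172
[0.46464431 0.24541352 0.15936062] [178.698773     0.72117321  88.23771021] 0.017202460640453172 [-1.03538244  1.37926751  0.58996463]
```

View pics/w21.png

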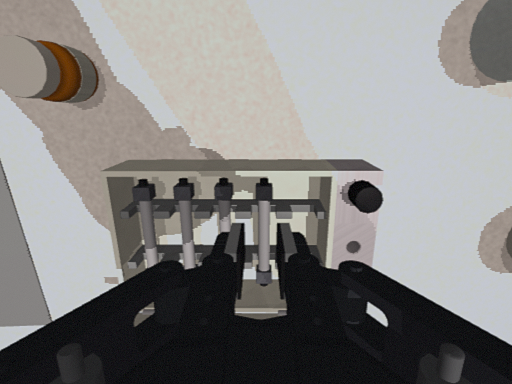

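View pics/t21.png

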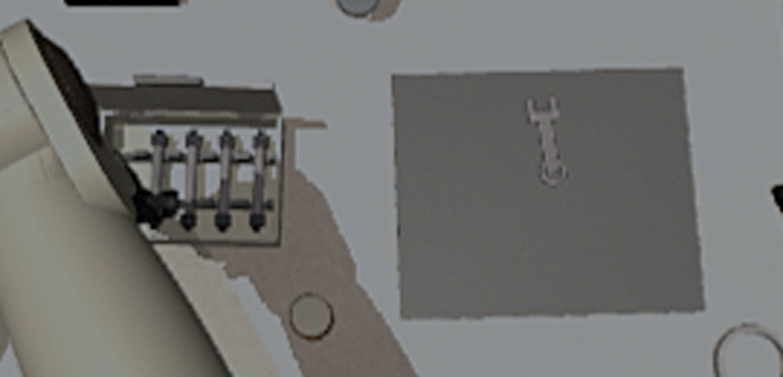

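```bash
python3 - <<'E'
from h import *
c=cam("top")
hx,yaw=.598,-.025
def P(r,t,n,yc):  # r along lid, n outward offset
    lx=75-1000*(r*np.cos(t)-n*np.sin(t)); z=.056+r*np.sin(t)+n*np.cos(t)
    cs,sn=np.cos(yaw),np.sin(yaw); lx/=1000
    return [.523+cs*lx-sn*yc,.2045+sn*lx+cs*yc,z]
for t in (1.45,1.5,1.55,1.6,1.65,1.7,1.8):
    o=[]
    for r,n,yc in [(.169,.0,0),(.169,.008,0),(.156,0,0),(.156,.008,-.106),(0,0,-.106)]:
        u,v=px(c,P(r,t,n,yc)); o.append((round((u+.5-130)*2.9),round((v+.5-130)*2.9)))
    print(t,o,np.round(P(.156,t,.008,0),3))
cv2.imwrite('pics/t22.png',cv2.resize(c['color'][140:210,140:240],None,fx=7,fy=7,interpolation=cv2.INTER_CUBIC))
s=cam("side"); crop(s,'pics/s22.png',170,80,290,220,4)
E
```

```text
1.45 [(167, 90), (167, 83), (169, 92), (272, 87), (282, 114)] [0.587 0.203 0.212]
1.5 [(167, 82), (168, 75), (169, 85), (273, 80), (282, 114)] [0.595 0.203 0.212]
1.55 [(168, 74), (168, 67), (170, 78), (273, 72), (282, 114)] [0.603 0.203 0.212]
1.6 [(168, 66), (169, 59), (170, 70), (273, 65), (282, 114)] [0.611 0.202 0.212]
1.65 [(169, 58), (169, 51), (171, 63), (274, 58), (282, 114)] [0.618 0.202 0.211]
1.7 [(169, 51), (170, 44), (171, 56), (274, 51), (282, 114)] [0.626 0.202 0.21 ]
1.8 [(171, 36), (171, 30), (172, 43), (275, 38), (282, 114)] [0.641 0.202 0.206]
```

View pics/s22.png

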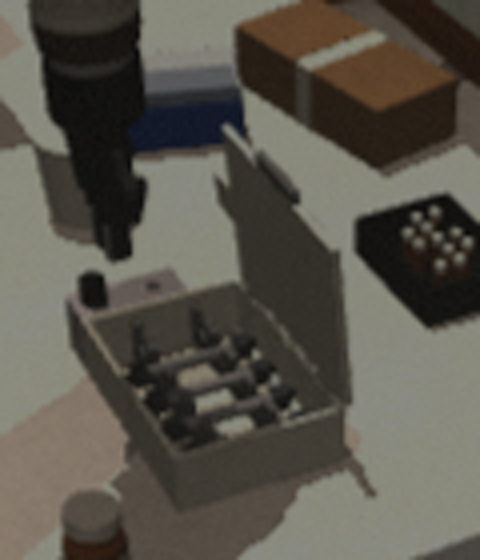

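```bash
python3 -m handwheel '[[1,0,-0.01,0.04,0],[1,0,-0.02,0.08,0],[1,0,-0.03,0.12,0],[1,0.02,-0.04,0.13,0],[1,0.06,-0.045,0.13,0]]' 60
python3 -m handwheel '[[1,0.03,0,0,0],[1,0.06,0,0,0],[1,0.09,0,0,0],[1,0.115,0,0,0],[1,0.115,0,0,0]]' 60
```

```text
time: 32.2
ee_pos: [0.5247, 0.2004, 0.2914]
tcp_rot: [178.4, 0.6, 88.4]
wrist_force: [0.9, -0.3, 0.5]
opening: -0.0
time: 32.7
ee_pos: [0.6426, 0.1997, 0.2867]
tcp_rot: [178.7, 0.7, 88.3]
wrist_force: [0.8, 0.5, -0.4]
opening: 0.0003
```

```bash
python3 -m handwheel '[[1,0,0,-0.03,0],[1,0,0,-0.06,0],[1,0,0,-0.085,0],[1,0,0,-0.095,0],[1,0,0,-0.095,0]]' 60
python3 look.py w23; python3 -c "
from h import *; c=cam('side'); crop(c,'pics/s23.png',170,50,290,200,4)"
```

```text
time: 33.2
ee_pos: [0.6418, 0.1994, 0.19]
tcp_rot: [178.9, 0.8, 88.3]
wrist_force: [0.0, -0.0, 0.8]
opening: -0.0
[0.64182659 0.19940858 0.18998426] [178.87060645   0.76307276  88.30320061] -4.696186874763957e-05 [ 0.04542476 -0.00224085  0.83451078]
```

View pics/s23.png

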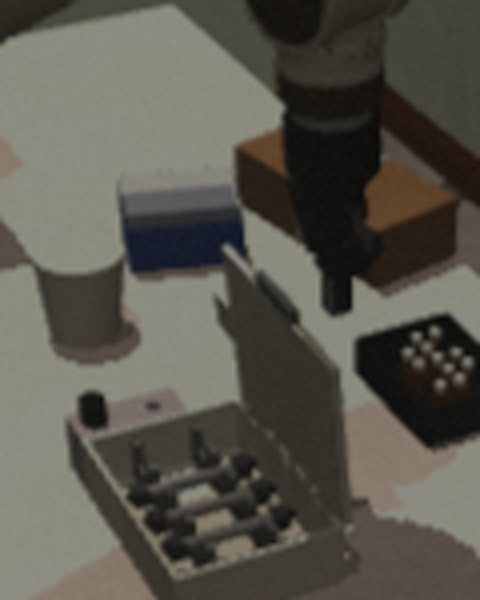

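View pics/w23.png

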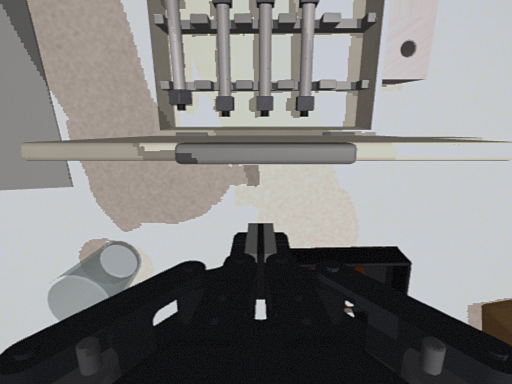

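```bash
python3 -c "
import numpy as np
for t in np.arange(1.5,-.01,-.1):
    r=.135; print(round(t,2), round(.609-r*np.cos(t)+.008*np.sin(t),4), round(.056+r*np.sin(t)+.008*np.cos(t),4))"
python3 -m handwheel '[[1,-0.01,0,0,0],[1,-0.018,0,0,0],[1,-0.024,0,0,0],[1,-0.029,0,0,0],[1,-0.034,0,0,0]]' 60
```

```text
1.5 0.6074 0.1912
1.4 0.5939 0.1904
1.3 0.5806 0.1882
1.2 0.5675 0.1847
1.1 0.5549 0.1799
1.0 0.5428 0.1739
0.9 0.5313 0.1667
0.8 0.5207 0.1584
0.7 0.5109 0.1491
0.6 0.5021 0.1388
0.5 0.4944 0.1277
0.4 0.4878 0.1159
0.3 0.4824 0.1035
0.2 0.4783 0.0907
0.1 0.4755 0.0774
-0.0 0.474 0.064
time: 33.8
ee_pos: [0.6085, 0.1998, 0.1933]
tcp_rot: [178.6, 0.7, 88.3]
wrist_force: [-0.3, -0.4, 0.1]
opening: -0.0
```

```bash
python3 -m handwheel '[[1,-0.008,-0.000,-0.002,0],[1,-0.016,0,-0.003,0],[1,-0.024,0,-0.0045,0],[1,-0.033,0,-0.006,0],[1,-0.041,0,-0.0086,0]]' 60
python3 -c "
from h import *; c=cam('side'); crop(c,'pics/s24.png',170,50,290,200,4)"
```

```text
time: 34.3
ee_pos: [0.5667, 0.1999, 0.1846]
tcp_rot: [178.6, 0.7, 88.3]
wrist_force: [2.3, 2.0, 2.2]
opening: -0.0004
```

View pics/s24.png

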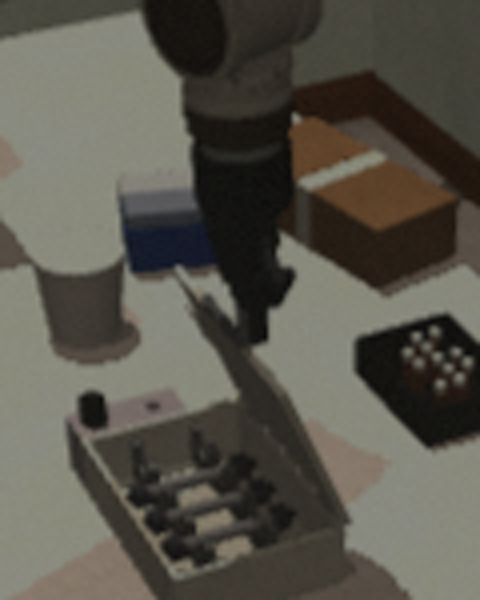

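```bash
python3 -m handwheel '[[1,-0.007,0,-0.003,0],[1,-0.0145,0,-0.0065,0],[1,-0.0215,0,-0.010,0],[1,-0.0285,0,-0.0138,0],[1,-0.035,0,-0.018,0]]' 60
python3 -m handwheel '[[1,-0.0065,0,-0.005,0],[1,-0.0125,0,-0.010,0],[1,-0.0185,0,-0.0155,0],[1,-0.024,0,-0.0215,0],[1,-0.0292,0,-0.0279,0]]' 60
python3 -c "
from h import *; c=cam('side'); crop(c,'pics/s25.png',170,50,290,200,4)"
```

```text
time: 34.85
ee_pos: [0.5301, 0.1999, 0.1659]
tcp_rot: [178.7, 0.7, 88.3]
wrist_force: [2.2, 0.4, -0.3]
opening: 0.0001
time: 35.35
ee_pos: [0.5004, 0.1999, 0.1375]
tcp_rot: [178.7, 0.7, 88.3]
wrist_force: [1.0, 1.6, 2.3]
opening: 0.0002
```

View pics/s25.png

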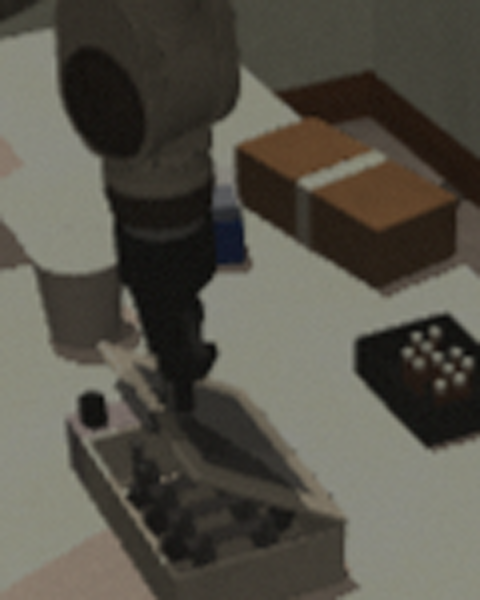

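```bash
python3 -m handwheel '[[1,-0.0045,0,-0.006,0],[1,-0.009,0,-0.0125,0],[1,-0.0125,0,-0.0195,0],[1,-0.0155,0,-0.0265,0],[1,-0.018,0,-0.034,0]]' 60
python3 -m handwheel '[[1,-0.0025,0,-0.007,0],[1,-0.0045,0,-0.0145,0],[1,-0.006,0,-0.022,0],[1,-0.0075,0,-0.029,0],[1,-0.008,0,-0.035,0]]' 60
```

```text
time: 35.9
ee_pos: [0.481, 0.1996, 0.1017]
tcp_rot: [178.8, 0.7, 88.3]
wrist_force: [-0.2, 0.5, 1.5]
opening: -0.0001
time: 36.4
ee_pos: [0.4728, 0.1995, 0.0661]
tcp_rot: [178.8, 0.7, 88.3]
wrist_force: [0.3, -0.3, 1.4]
opening: -0.0
```

```bash
python3 -m handwheel '[[1,0,0,-0.001,0],[1,0,0,-0.002,0],[1,0,0,-0.003,0]]' 60
python3 -c "
from h import *; c=cam('side'); crop(c,'pics/s26.png',170,50,290,200,4)"
```

```text
time: 36.7
ee_pos: [0.4725, 0.1995, 0.0639]
tcp_rot: [178.8, 0.7, 88.3]
wrist_force: [-7.7, -2.1, 15.3]
opening: 0.0004
```

View pics/s26.png

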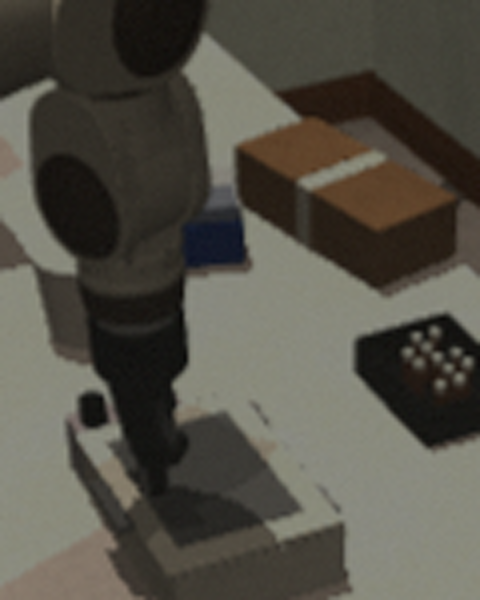

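```bash
python3 -m handwheel '[[1,0,0,0.002,0],[1,0,0,0.01,0],[1,0,0,0.04,0],[1,-0.02,0,0.09,0],[1,-0.06,0,0.14,0]]' 60
python3 -m handwheel '[[1,-0.01,-0.04,0.02,0],[1,-0.03,-0.08,0.03,0],[1,-0.05,-0.12,0.03,0],[1,-0.05,-0.12,0.03,0],[1,-0.05,-0.12,0.03,0]]' 60
python3 look.py w27; python3 -c "
from h import *; c=cam('side'); crop(c,'pics/s27.png',160,100,300,240,4);c=cam('top'); crop(c,'pics/t27.png',130,130,260,230,5)"
```

```text
time: 37.25
ee_pos: [0.4235, 0.1992, 0.1919]
tcp_rot: [178.8, 0.7, 88.3]
wrist_force: [0.2, 0.9, -0.2]
opening: -0.0
time: 37.75
ee_pos: [0.3736, 0.0787, 0.2227]
tcp_rot: [178.7, 0.7, 88.2]
wrist_force: [-0.3, 0.8, -0.0]
opening: 0.0001
[0.37357503 0.07873025 0.22270409] [178.7039879    0.7079799   88.16584383] 6.763397711769221e-05 [-0.31178323  0.77088062 -0.00972215]
```

View pics/s27.png

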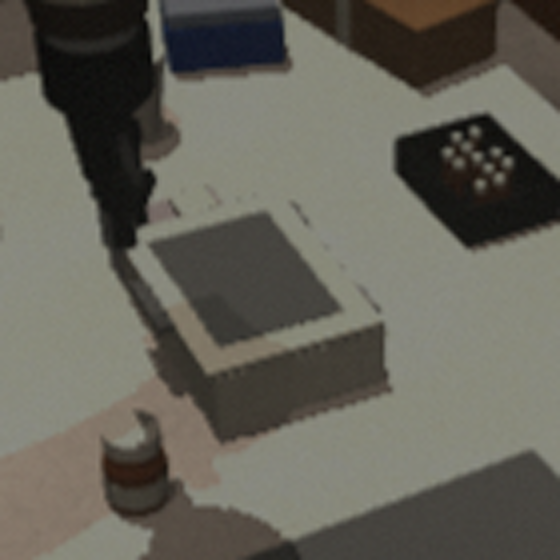

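View pics/w27.png

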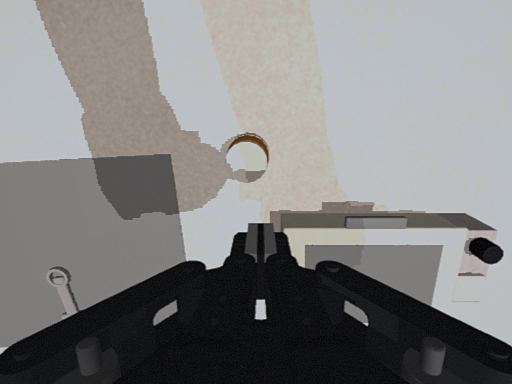

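View pics/t27.png

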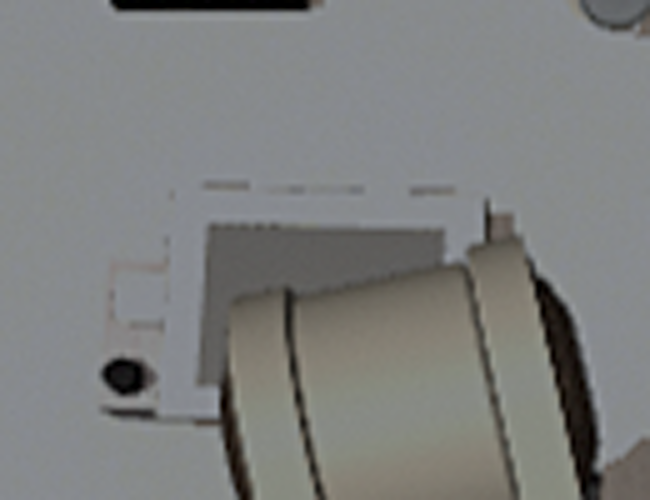

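```bash
python3 - <<'E'
from cfit import *
d=np.load("w27.npz"); c={k:d[k] for k in d}; c["color"]=cv2.imread("pics/w27.png")
x=[.523,.2045,-.025]
print("knob top",pt(c,489,251,.08),"notch est [.472,.334]")
pts=[w(x,p) for p in [(-81,y,64) for y in range(-106,107,20)]+[(-75,146,56),(25,146,56)]]
pts2=[w(x,(-81,y,70)) for y in (-100,-60,60,100)]
crop(c,"pics/w27c.png",260,190,512,320,3,pts)
E
```

```text
knob top [0.46563701 0.32716588 0.08      ] notch est [.472,.334]
```

View pics/w27c.png

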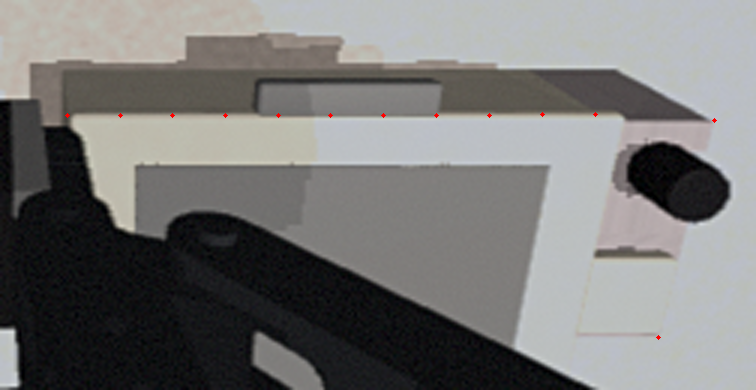

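```bash
python3 - <<'E'
from cfit import *
d=np.load("w27.npz"); c={k:d[k] for k in d}; c["color"]=cv2.imread("pics/w27.png")
pts=[]
for z in (.056,.080):
    for a in np.arange(0,6.28,.4): pts.append([.4715+.012*np.cos(a),.333+.012*np.sin(a),z])
crop(c,"pics/w28c.png",440,210,512,300,7,pts)
t=cam("top"); crop(t,"pics/t28c.png",140,190,180,220,14,pts)
E
```

```text
(no output)
```

View pics/w28c.png

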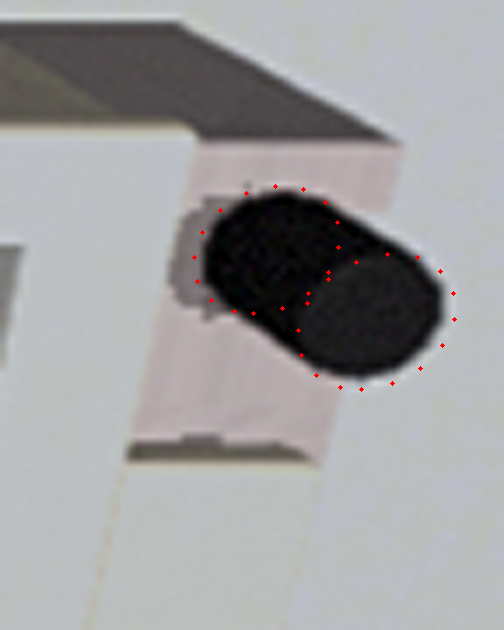

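View pics/t28c.png

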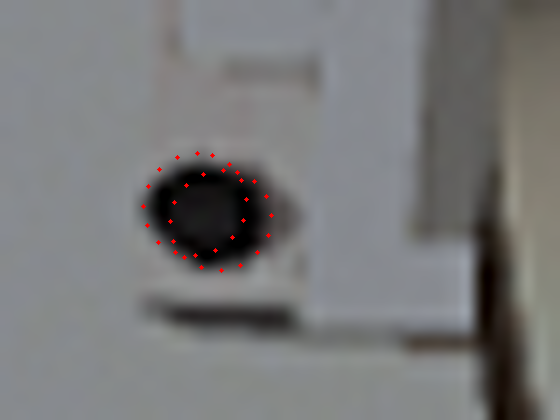

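The overlay model, an upright knob seated on the block in the notch, matches both views. The lid's edge falls on the shut position, and the arm is clear. I'm handing the job in.

```bash
python3 -c "
from workcell import job_done,get_obs
print(get_obs()['time']); print(job_done())"
```

```text
37.95
the job is handed in; nothing more can be done
None
```

I handed the job in at about 38 s of the 210 s allowed. There were four columns, and all are in the case, in lanes 0 to 3. The stop pin hangs by its knob in the notch, and the lid is shut. I lowered the lid at roughly 0.6 rad/s by pushing on its outer face with closed fingers.

- **Columns:** just before the lid came down, the top and wrist pictures showed all four in their lanes. The mat held only the wrench, and I saw no column knocked aside. I couldn't look inside after shutting.
- **Pin:** a model of an upright, seated knob matched the final wrist and top pictures to about 1–2 mm.
- **Lid:** the fingertips met about 15 N with the tip at 63.9 mm, against 64 mm expected for the shut lid. After I lifted away, its edge fell on the predicted shut position.
- **Other objects:** none of the bystanders looked moved in the pictures I took, and the arm ended clear of everything. I didn't measure each one's position.
- **Disagreements:** camera estimates of the case's position differed by up to 7 mm in y, so I centred each column on its lane's teeth in close wrist views. I gripped the pin's knob 3–4 mm off centre, so the pin tilted about 0.1 rad while carried. It righted itself when I released it in the notch.

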